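Set and lock the dial of an edge-drilling jig

ROBOT

A 6-joint arm with a two-finger parallel gripper is mounted at the origin on the work surface. World frame = base frame: x ahead of the robot, y to its left, z up, the work surface at z = 0. Lengths are in mm, angles in rad, forces in N, time in s.
With the tool pointing down it reaches from about 275 to 725 mm from the base axis. Payload 5.6 kg.
Tool frame: the origin (TCP) lies midway between the tips of the shut fingers; the grasp point (between the pads) lies 19 mm behind it; z points along the fingers, x is the direction in which the jaws open and shut, and the axes are right-handed (so a half turn about z gives the same grasp; the last joint's range is limited). The gripper opens to 85 mm and grips with 20 to 120 N. Pads are 22 mm wide; open, the fingers measure 114 mm over their backs; the gripper's body (76 mm by 85 mm) begins 54 mm behind the grasp point. The pads swing forward as they close: fully open they stand 13 mm farther back than shut.
Start: joints at [1.438, 0.255, 0.108, 0, -1.424, -0.285], TCP at [223.136, 502.696, 231.283] pointing down, gripper open.
Joint ranges: [-2.95, 2.95], [-1.21, 1.97], [-1.09, 1.5], [-2.87, 1.71], [-2.94, -0.07], [-3.05, 3.05]. Speed limits (rad/s): [2.57, 2.57, 3.14, 3.14, 3.14, 3.14].

INTERFACE

Orientations are given as [roll, pitch, yaw] about the fixed x, y, z axes, in that order (R = Rz(yaw) Ry(pitch) Rx(roll)).
In Python, from cell import ctrl gives the robot as it stands. The module is installed in compiled form; this text tells all that it offers.
- The arm moves only by the tool arm_command, never from a script. Its argument "rows" is a list of rows, each a list of 7 numbers: the opening, from 0 (shut) to 1 (fully open), then the shift along the tool's x, y, z in cm, then the turn, a rotation vector about the tool's x, y, z in rad. In form: [[hand, x, y, z, ax, ay, az], ...]. A call has 1 to 8 rows; each row is the pose to reach, as a shift and turn from the pose commanded when the call began, along the tool's axes at that moment; what a row does not reach only later rows make up. A row lasts 1/8 s, in which the tool goes at most 62.5 mm and 10.7 degrees, less where a joint would pass 70% of its speed; a pose out of reach is approached as far as the arm can. A call with a gripper value outside its range is refused whole. The fingers move at their own pace and stop on an object; "grip_force" is the grip in N (left out, the last holds). Time passes only in rows, so rows that repeat a pose let the fingers close. It gives the time, the measured TCP pose, the force and the opening at its end, in the units of the state.
- ctrl.observe(): the state, without advancing time (a new reading comes with each control period).
- ctrl.camera(name): name is "scene" or "top"; returns (picture, depth): 420x560x3 uint8, blue, green, red; 420x560 float32, mm along the optical axis (not along the pixel's ray), 0 where there is no reading.
- ctrl.get_calibration(name): a dict with "fx", "fy", "cx", "cy" (pixels), "rvec" (rotation vector, rad) and "tvec" (3), from world to camera coordinates, as OpenCV has them. Camera axes: x right, y down, z forward; pixel columns grow to the right and rows downward; lengths in mm; the calibration is good to about 2 mm. A picture is of the moment at which its call begins. get_calibration takes no time and is no camera call.
- ctrl.close_job(): hands the job in, once; it reports no verdict.
The state is a dict: "time_s": time; "joints": joint angles; "qd": joint speeds; "effort": joint torques, N m; "position": TCP position; "tcp_rot": TCP orientation; "contact_force": force on the tool from outside, world axes, zero at the start; "torque": the same for the moment, N m; "opening": finger opening in mm.
Only numpy, scipy, OpenCV 4.12 (cv2) and the standard library are available. Lean on these libraries where they do the work, as an engineer would, in place of code of your own. Each camera call takes 0.05 s, during which the arm holds its last target.

TASK

Set up the drilling jig on the bench: turn its black dial knob until the knob's pointer lines up with the steel index tab on the rim of the dial. Then take the larger of the two T-handle hex keys from the wooden key block, seat it fully in the socket of the jig's lock screw and tighten the screw clockwise by about a quarter turn, without disturbing the dial setting. Finally put the key back upright, all the way down in the empty hole of the key block, and leave the smaller key and everything else on the bench where it is.

Things in the scene. Friction and masses are not known exactly. Their poses are not given: they have to be found in the camera images.
- jig: Drilling jig fixed to the bench: grey plate 170 x 250 x 25 mm (x, y, z), origin under its middle. The knob axis is at x -15, y +75 mm, the lock screw axis at x -15, y -75 mm in this frame. An aluminium fence, 30 mm high on the plate, runs along its +x edge from x = 64 mm.
- knob_grip (a point): Point on the dial knob's vertical axis at gripping height. Black knob: round skirt 58 mm across, its top 22 mm below this point, and across it a grip bar 46 mm long, 14 mm wide, its top 12 mm above this point. x: along the bar towards the pointer (white line); z up. It turns about z with light friction (0.06 N m) and stays where left. The fence is lower than this point, 79 mm away.
- knob_pointer (a point): End of the knob's pointer, 34 mm from the knob axis along the knob's x axis, at skirt level; turns with the knob.
- dial_knob (a joint): Angle of the dial knob, rad, growing clockwise seen from above; limits -1.8 and 1.8; 0 when the pointer points along the jig's +x (towards the fence).
- index_tab: Steel index tab fixed on the dial rim, 5 mm high, 11 mm wide, its point facing inwards. This frame's origin is on the knob axis at dial level; its x axis points to the tab, whose inner point is at 36.5 mm, outer end at 58 mm. The knob is set when its x axis has the yaw of this x axis.
- socket_floor (a point): Centre of the floor of the hex socket in the lock screw, on its vertical axis. Dark steel cap screw, head 30 mm across, on a boss of the jig; head top 14 mm above this point. Socket: hexagon 15 mm across flats, 14 mm deep, the top 3 mm flared. x is square to one flat (flats every 60 degrees from it) and turns with the screw; z up.
- lock_screw (a joint): Turn of the lock screw, rad, growing clockwise seen from above (tightening); starts loose between 0 and 0.3; locked beyond 1.0; end stop at 1.9. Steady friction 0.12 N m. The key has about 0.14 rad of play in the socket to either side of the aligned position.
- big_key_handle (a point): Centre of the larger key's handle, a black bar 90 x 16 x 22 mm; x along the bar, z up. A steel shank 15 mm thick runs from its middle down to the tip 89 mm below; the lowest 32 mm are a hexagon 14 mm across flats (last 2 mm thinner), one pair of flats square to x. Collar 30 mm across, 5 mm thick, its underside 48 mm above the tip. About 0.22 kg.
- big_key_tip (a point): Centre of the lower end of the larger key, on the shank's axis; axes as the handle's.
- small_key_handle (a point): Centre of the handle of the smaller T-handle hex key, not to be used: a black bar 56 x 12 x 16 mm, hexagon 6 mm across flats, otherwise like the larger key. The keys may stand in either hole.
- key_block: Hardwood key block, fixed, 70 x 190 x 58 mm (x, y, z); origin at the centre of its underside. A key stands in each hole, its collar on the block's top and its tip 10 mm above the bench.
- key_block_hole0 (a point): Centre of the mouth of one hole of the key block, on its top face: round, 20 mm across, 50 mm deep. The holes are 100 mm apart along the block's y.
- key_block_hole1 (a point): Centre of the mouth of the other hole, the same.
- oak_offcut: Loose oak offcut, 110 x 32 x 22 mm, lying between the jig and the key block; a bystander. Origin at the centre of its underside.
- sanding_block: Loose cork sanding block, 100 x 60 x 35 mm, to the left; a bystander. Origin at the centre of its underside.
Not all that is in view belongs to the job. What is shaped like the part that bears big_key_handle but pink is not meant. Leave any yellow look-alike of the key_block alone.

How it is judged:
By the outcome, as a careful person would: the job done as asked, in the order asked, and still so for the second after the job is handed in, with the robot touching nothing.
It also fails if it takes over 67 s, if anything falls off the work surface, if the arm or the gripper's body presses on something with over 40 N, if the wrist force passes 120 N, or if a joint passes its speed limit or range.

## Working session

There is one attempt and no reset: what is moved stays moved. The work goes in short steps, Python scripts to look and compute and a tool call to move; the robot and the scene stay as the last step left them, time stands still between calls to the robot, and variables do not carry over. Pictures are saved under pics/ and viewed, and the job is handed in when it is done.

Besides the shell and the picture viewer there is one more tool, called after "Emit:" as name([rows], argument=value, ...), one row to a line, values as JSON. arm_command: Moves the arm, as the interface text tells. Its arguments: {"type":"object","properties":{"rows":{"type":"array"},"grip_force":{"type":"number"}},"required":["rows"]}

```bash
mkdir -p pics; cat > h.py <<'E'
import numpy as np, cv2, pickle
from cell import ctrl
def cal(n):
    c=ctrl.get_calibration(n); K=np.array([[c['fx'],0,c['cx']],[0,c['fy'],c['cy']],[0,0,1.]])
    R=cv2.Rodrigues(np.array(c['rvec'],float))[0]; t=np.array(c['tvec'],float).ravel()
    return K,R,t
def shot(n,tag):
    p,d=ctrl.camera(n); cv2.imwrite(f'pics/{tag}.png',p); np.savez(f'{tag}.npz',p=p,d=d); return p,d
def load(tag):
    z=np.load(f'{tag}.npz'); return z['p'],z['d']
def ray(n,uv,z):
    K,R,t=cal(n); uv=np.atleast_2d(np.array(uv,float)); o=-R.T@t
    v=np.c_[uv,np.ones(len(uv))]@np.linalg.inv(K).T@R
    return o+v*((z-o[2])/v[:,2])[:,None]
def cloud(n,d):
    K,R,t=cal(n); v,u=np.indices(d.shape)
    c=np.stack([(u-K[0,2])/K[0,0]*d,(v-K[1,2])/K[1,1]*d,d],-1)
    return (c-t)@R
def proj(n,P):
    K,R,t=cal(n); c=np.atleast_2d(P)@R.T+t; q=c@K.T; return q[:,:2]/q[:,2:]
E
python3 - <<'E'
from h import *
for n in('scene','top'):
    shot(n,n+'0'); K,R,t=cal(n); print(n,K[0,0],-R.T@t,R[2])
print(ctrl.observe())
E
```

```text
scene 485.0765587743112 [1063.59118874  618.84133995  849.92068036] [-0.54473813 -0.50364565 -0.67052325]
top 401.67938668599925 [ 348.79487649   76.95536539 1118.58221076] [ 0.09296578 -0.01950721 -0.99547819]
{'time_s': 0.1, 'joints': array([ 1.43758083e+00,  2.55685335e-01,  1.07154331e-01, -3.55652954e-04,
       -1.42390577e+00, -2.84595414e-01]), 'qd': array([-0.00098104, -0.0015188 ,  0.00361732,  0.00041358, -0.00033209,
       -0.00031737]), 'effort': array([-2.76911123e-03, -3.87606418e+01,  2.38474685e+01,  5.37799090e+00,
       -3.80282363e-03,  3.76272880e-06]), 'position': array([222.96583544, 502.31011767, 230.50576927]), 'tcp_rot': array([-3.14146965e+00, -1.67322692e-03, -1.98865968e+00]), 'contact_force': array([ 0.47497088, -0.84352742, -0.35742082]), 'torque': array([-0.02393649, -0.03140798, -0.07546008]), 'opening': 85.70921058072327}
```

View pics/scene0.png

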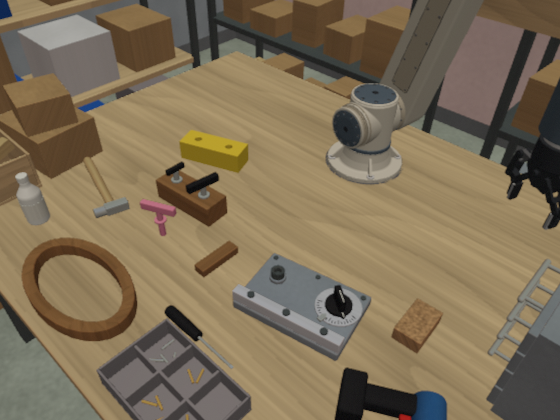

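View pics/top0.png

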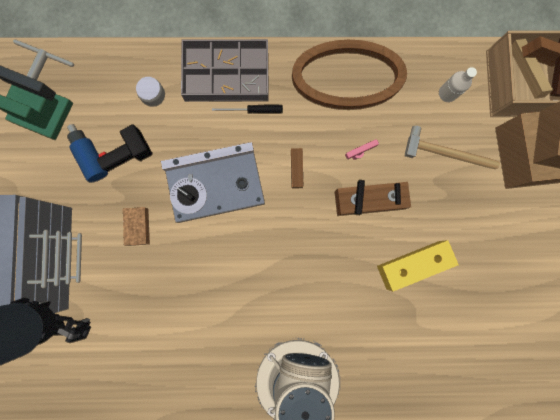

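The brown block stands at scene (192,195) / top (373,198). Two black keys are in it: the long bar at top (360,197) and the short one at (397,193). The pink key at (361,149) and the yellow block at (418,266) are decoys. The jig is at top (213,184) with its knob at (187,194) and screw at (242,183). Next I enlarge both.

```bash
python3 - <<'E'
from h import *
p,_=load('top0'); s,_=load('scene0')
a=cv2.resize(p[140:225,155:275],None,fx=6,fy=6,interpolation=cv2.INTER_CUBIC); cv2.imwrite('pics/a.png',a)
b=cv2.resize(p[170:225,325:420],None,fx=8,fy=8,interpolation=cv2.INTER_CUBIC); cv2.imwrite('pics/b.png',b)
c=cv2.resize(s[150:350,150:375],None,fx=3.4,fy=3,interpolation=cv2.INTER_CUBIC)[:600,:800]; cv2.imwrite('pics/c.png',c)
E
```

```text
(no output)
```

View pics/a.png

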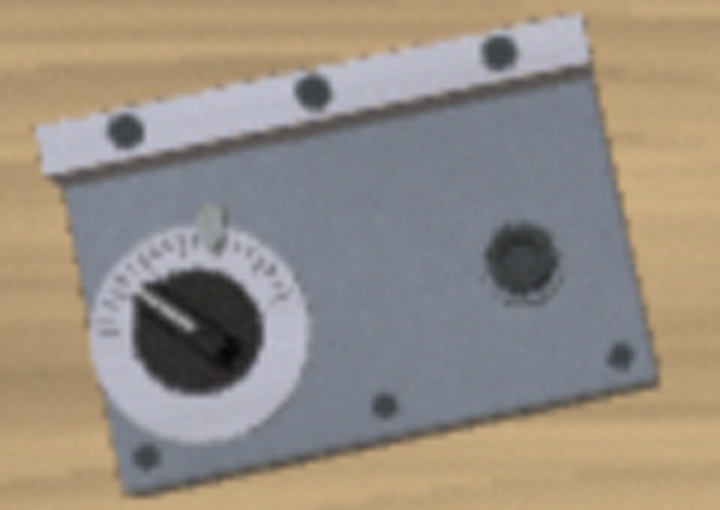

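View pics/b.png

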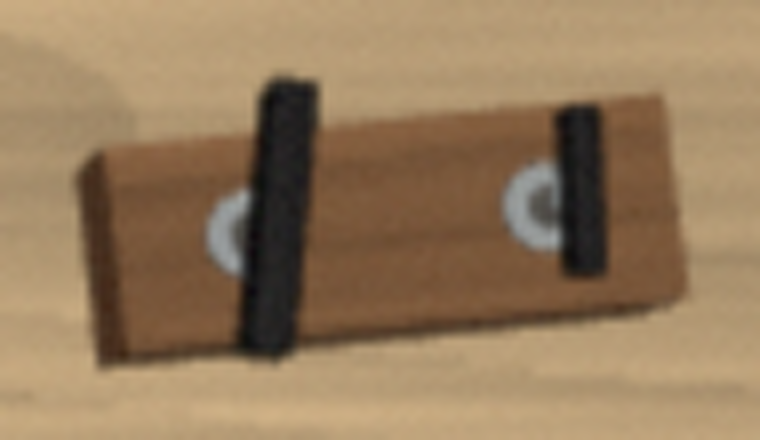

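View pics/c.png

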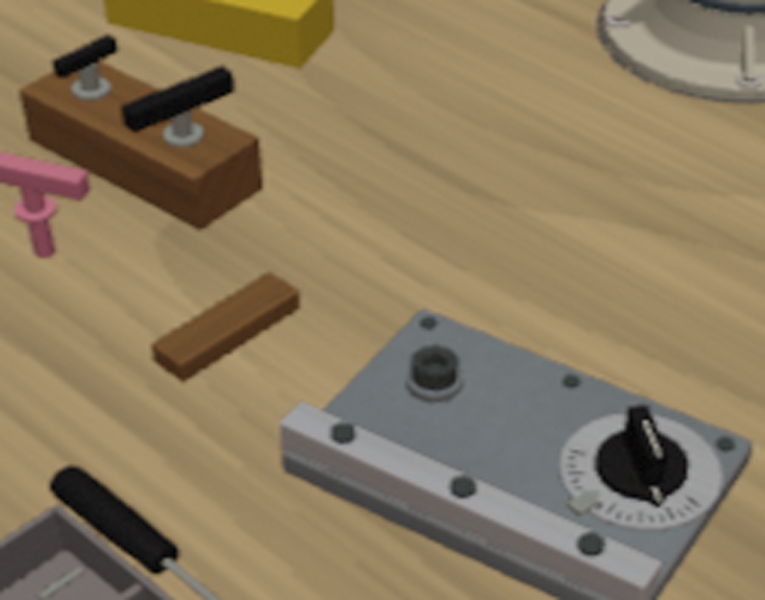

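The crops confirm the choice. The big key is the long bar on the block's left hole (crop b about (280,215)), and the short bar on the right is the small key. The knob pointer faces crop a (135,290), and the tab is at (212,228).

```bash
python3 - <<'E'
from h import *
for n in('top','scene'):
    p,d=load(n+'0'); X=cloud(n,d)
    g=cv2.cvtColor(p,cv2.COLOR_BGR2HSV)
    # height stats in regions, world-based
    pts={'top':{'bar':(191,196),'skirt':(181,203),'dial':(172,193),'plate':(215,200),'fence':(190,157),'screwrim':(237,187),'sock':(242,183),'bigbar':(360,197),'smallbar':(398,193),'block':(378,205),'bench':(300,230),'offcut':(297,168),'collar':(354,199)},
     'scene':{'bar':(342,294),'skirt':(330,307),'dial':(330,318),'plate':(300,285),'screwrim':(278,269),'bigbar':(203,183),'block':(190,198),'bench':(300,230),'bigcollar':(204,195)}}[n]
    for k,(u,v) in pts.items(): print(n,k,np.round(X[v,u],1), 'med',np.round(np.median(X[v-1:v+2,u-1:u+2].reshape(-1,3),0),1))
E
```

```text
top bar [496.3 274.   75.4] med [496.4 274.   72.9]
top skirt [482.4 307.1  41.1] med [482.9 308.   36.7]
top dial [511.7 334.7  27.9] med [511.6 334.7  29.4]
top plate [491.7 217.8  26.6] med [491.7 217.8  26.1]
top fence [604.1 280.8  58.4] med [604.1 280.9  57. ]
top screwrim [525.5 157.   36.3] med [525.5 157.   36. ]
top sock [535.9 143.2  39.3] med [535.8 143.2  40. ]
top bigbar [ 485.3 -160.5  110.6] med [ 485.3 -160.5  110.6]
top smallbar [ 495.7 -260.3  104. ] med [ 495.7 -260.3  104. ]
top block [ 469.9 -219.2   62.6] med [ 470.  -220.8   58.5]
top bench [408.6 -15.3   4.1] med [408.6 -15.7  -1.3]
top offcut [580.3  -8.5  20.1] med [580.3  -8.5  20.9]
top collar [ 484.9 -152.8   75.7] med [ 484.9 -153.1   73.4]
scene bar [506.8 296.1  74.2] med [506.1 294.9  72.3]
scene skirt [1063.6  618.8  849.9] med [525.7 284.6  39.1]
scene dial [539.9 296.8  26.5] med [540.3 296.8  27.8]
scene plate [514.9 193.1  23.7] med [515.5 193.5  26.1]
scene screwrim [527.7 138.3  43.9] med [529.3 138.3  46.6]
scene bigbar [ 487.8 -155.5  102. ] med [ 487.1 -155.5  102. ]
scene block [ 516.3 -178.4   57.1] med [ 516.9 -178.3   59. ]
scene bench [363.7  62.6   0.6] med [ 3.637e+02  6.260e+01 -1.000e-01]
scene bigcollar [ 486.3 -158.7   60.6] med [ 489.4 -156.9   62.5]
```

```bash
python3 - <<'E'
from h import *
def rect(n,lo,hi,roi,mn=15):
    p,d=load(n+'0'); u0,v0,u1,v1=roi
    h=cv2.cvtColor(p,cv2.COLOR_BGR2HSV)
    m=cv2.inRange(h,lo,hi); k=np.zeros_like(m); k[v0:v1,u0:u1]=m[v0:v1,u0:u1]; return k,h
p,d=load('top0');h=cv2.cvtColor(p,cv2.COLOR_BGR2HSV);s,_=load('scene0');hs=cv2.cvtColor(s,cv2.COLOR_BGR2HSV)
for nm,hh,q in(('dialtop',h,[(172,193),(180,212),(200,205)]),('platetop',h,[(215,200),(230,160)]),('fence',h,[(190,157)]),('tab',h,[(190,177),(190,180)]),('screw',h,[(237,187),(242,183)]),('bar',h,[(360,197)]),('block',h,[(378,205)]),('dialsc',hs,[(330,318),(350,315)]),('platesc',hs,[(300,285)]),('screwsc',hs,[(278,269)]),('tabsc',hs,[(321,316)])):
    print(nm,[hh[v,u].tolist() for u,v in q])
E
```

```text
dialtop [[120, 15, 167], [110, 21, 147], [122, 17, 192]]
platetop [[108, 33, 140], [109, 32, 136]]
fence [[124, 19, 201]]
tab [[101, 13, 156], [90, 9, 144]]
screw [[113, 27, 115], [98, 28, 73]]
bar [[0, 7, 36]]
block [[13, 138, 116]]
dialsc [[120, 2, 128], [0, 0, 156]]
platesc [[98, 17, 120]]
screwsc [[45, 13, 40]]
tabsc [[48, 10, 134]]
```

```bash
cat > m.py <<'E'
from h import *
def blob(mask,roi):
    u0,v0,u1,v1=roi; k=np.zeros_like(mask); k[v0:v1,u0:u1]=mask[v0:v1,u0:u1]
    cs,_=cv2.findContours(k,cv2.RETR_EXTERNAL,cv2.CHAIN_APPROX_NONE)
    return max(cs,key=cv2.contourArea)[:,0,:].astype(float)
def up(p,roi,f=6):
    u0,v0,u1,v1=roi
    return cv2.resize(p[v0:v1,u0:u1],None,fx=f,fy=f,interpolation=cv2.INTER_CUBIC)
def ub(p,roi,fn,f=6):
    a=up(p,roi,f); m=fn(a); m=cv2.morphologyEx(m,cv2.MORPH_OPEN,np.ones((5,5),np.uint8))
    cs,_=cv2.findContours(m,cv2.RETR_EXTERNAL,cv2.CHAIN_APPROX_NONE)
    c=max(cs,key=cv2.contourArea)[:,0,:].astype(float)
    return (c+0.5)/f-0.5+np.array(roi[:2]), m
def circ(P):
    A=np.c_[2*P[:,:2],np.ones(len(P))]; 
    w=np.ones(len(P),bool)
    for _ in range(8):
        x=np.linalg.lstsq(A[w],(P[w,:2]**2).sum(1),rcond=None)[0]; r=np.sqrt(x[2]+x[0]**2+x[1]**2)
        e=np.hypot(*(P[:,:2]-x[:2]).T)-r; w=abs(e)<max(1.0,1.5*np.std(e[w]))
    return x[:2],r,w.mean(),np.std(e[w])
E
python3 - <<'E'
from m import *
V=lambda a:cv2.cvtColor(a,cv2.COLOR_BGR2HSV)
for n,rd,rs,rk in(('top',(160,165,215,222),(230,172,255,197),(172,178,206,212)),('scene',(305,278,372,332),(265,255,292,287),(318,280,360,325))):
    p,_=load(n+'0')
    # dial: bright closed
    th={'top':158,'scene':142}[n]
    f=lambda a:cv2.morphologyEx(cv2.inRange(V(a)[...,2],th,255),cv2.MORPH_CLOSE,np.ones((25,25),np.uint8))
    c,m=ub(p,rd,f); cv2.imwrite(f'pics/md_{n}.png',m)
    for z in(27,29): print(n,'dial',z,circ(ray(n,c,z)))
    c,m=ub(p,rs,lambda a:cv2.inRange(V(a)[...,2],0,{'top':92,'scene':75}[n])); cv2.imwrite(f'pics/ms_{n}.png',m)
    for z in(40,45,50): print(n,'screw',z,circ(ray(n,c,z)))
    cv2.imwrite(f'pics/us_{n}.png',up(p,rs,16))
E
python3 -c "
import cv2,numpy as np
i=[cv2.resize(cv2.imread(f'pics/{k}.png'),(380,280)) for k in('md_top','md_scene','us_top','us_scene')]
cv2.imwrite('pics/d.png',np.vstack([np.hstack(i[:2]),np.hstack(i[2:])]))"
```

```text
top dial 27 (array([516.92908031, 315.36691705]), np.float64(73.31199951759746), np.float64(0.26908821349147516), np.float64(1.590155466696907))
top dial 29 (array([516.62102435, 314.93009873]), np.float64(73.17767706566691), np.float64(0.26908821349147516), np.float64(1.5872419793742676))
top screw 40 (array([536.36607373, 144.43243917]), np.float64(15.463026048304297), np.float64(0.9847715736040609), np.float64(0.4815312715030361))
top screw 45 (array([535.49654707, 144.11963467]), np.float64(15.391343862689965), np.float64(0.9847715736040609), np.float64(0.47929902964565296))
top screw 50 (array([534.62702041, 143.80683017]), np.float64(15.319661677063198), np.float64(0.9847715736040609), np.float64(0.47706678778827055))
scene dial 27 (array([479.94974459, 300.44180281]), np.float64(70.23381539008693), np.float64(0.3350676378772112), np.float64(3.1260907901573147))
scene dial 29 (array([481.36820802, 301.21563082]), np.float64(70.06312138015862), np.float64(0.3350676378772112), np.float64(3.1184932394703786))
scene screw 40 (array([533.26151619, 142.14649348]), np.float64(20.13451458919651), np.float64(0.4701195219123506), np.float64(0.4379987425589652))
scene screw 45 (array([536.5696241 , 145.06430695]), np.float64(19.99976484278773), np.float64(0.47410358565737054), np.float64(0.443582706625023))
scene screw 50 (array([539.84337255, 148.00731143]), np.float64(19.875530459623825), np.float64(0.47410358565737054), np.float64(0.44082726303010317))
```

View pics/d.png

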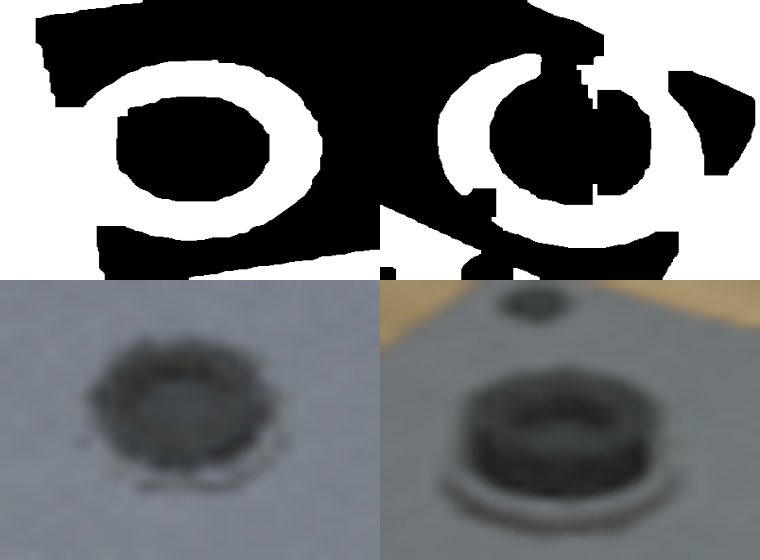

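```bash
cat >> m.py <<'E'
from scipy.optimize import least_squares
V=lambda a:cv2.cvtColor(a,cv2.COLOR_BGR2HSV)
def camc(n):
    K,R,t=cal(n); return -R.T@t
def farfit(n,c,z,R,c0,half=-0.1):
    P=ray(n,c,z)[:,:2]; o=camc(n)[:2]; x=np.array(c0,float)
    for _ in range(6):
        d=x-o; d/=np.hypot(*d); q=P-x
        w=(q@d)/np.hypot(*q.T)>half; w&=abs(np.hypot(*q.T)-R)<4
        r=least_squares(lambda y:np.hypot(*(P[w]-y).T)-R,x,loss='soft_l1'); x=r.x
    return x,np.std(np.hypot(*(P[w]-x).T)-R)
def joint(cs,R,c0,z0):
    # cs: {n:contour}; pick far halves with known radius; solve x,y,z
    x=np.array([*c0,z0],float)
    for _ in range(8):
        rs=[]
        sel={}
        for n,c in cs.items():
            P=ray(n,c,x[2])[:,:2]; d=x[:2]-camc(n)[:2]; d/=np.hypot(*d); q=P-x[:2]
            sel[n]=c[((q@d)/np.hypot(*q.T)>-0.1)&(abs(np.hypot(*q.T)-R)<4)]
        f=lambda y:np.concatenate([(np.hypot(*(ray(n,c,y[2])[:,:2]-y[:2]).T)-R)/np.sqrt(len(c)) for n,c in sel.items()])
        x=least_squares(f,x).x
    return x,np.sqrt(np.mean(f(x)**2)*sum(map(len,sel.values()))/2)
E
python3 - <<'E'
from m import *
for th in(0,8,-8):
    cs={}
    for n,rs,t in(('top',(230,172,255,197),96),('scene',(265,258,292,287),80)):
        p,_=load(n+'0'); c,m=ub(p,rs,lambda a:cv2.inRange(V(a)[...,2],0,t+th)); cs[n]=c
    for R in(15,15.5): print('screw',th,R,joint(cs,R,(535,144),45))
    for z in(45,):
      print({n:farfit(n,cs[n],z,15,(535,144)) for n in cs})
# dial
for n,rd in(('top',(160,165,215,222)),('scene',(300,278,372,335))):
    p,_=load(n+'0'); a=up(p,rd); hv=V(a); cv2.imwrite(f'pics/dd_{n}.png',a)
    m=cv2.inRange(hv,(0,0,{'top':160,'scene':140}[n]),(180,30,255))
    cv2.imwrite(f'pics/dm_{n}.png',m)
i=[cv2.resize(cv2.imread(f'pics/{k}.png'),(380,290)) for k in('dm_top','dm_scene','dd_top','dd_scene')]
cv2.imwrite('pics/e.png',np.vstack([np.hstack(i[:2]),np.hstack(i[2:])]))
E
```

```text
screw 0 15 (array([535.53464489, 144.00280149,  50.31158739]), np.float64(0.4139448439067159))
screw 0 15.5 (array([535.19554368, 143.80123252,  49.19088725]), np.float64(0.5189067141368605))
{'top': (array([536.46171691, 144.50151157]), np.float64(0.46749548925362455)), 'scene': (array([532.0511404 , 140.62338207]), np.float64(0.2871058543922571))}
screw 8 15 (array([535.83086579, 144.12814624,  51.6415828 ]), np.float64(0.4480989472742199))
screw 8 15.5 (array([535.49884661, 143.92363426,  50.53359459]), np.float64(0.42907336850678857))
{'top': (array([537.02864352, 144.69414917]), np.float64(0.5743029922058956)), 'scene': (array([531.41605763, 139.97773266]), np.float64(0.257566100622836))}
screw -8 15 (array([535.20352764, 143.8003172 ,  48.70463492]), np.float64(0.5576699306704993))
screw -8 15.5 (array([534.86307247, 143.610272  ,  47.57692397]), np.float64(0.7520131201618536))
{'top': (array([535.79753372, 144.247634  ]), np.float64(0.5187755499107535)), 'scene': (array([532.83791144, 141.34951239]), np.float64(0.4639065157664632))}
```

View pics/e.png

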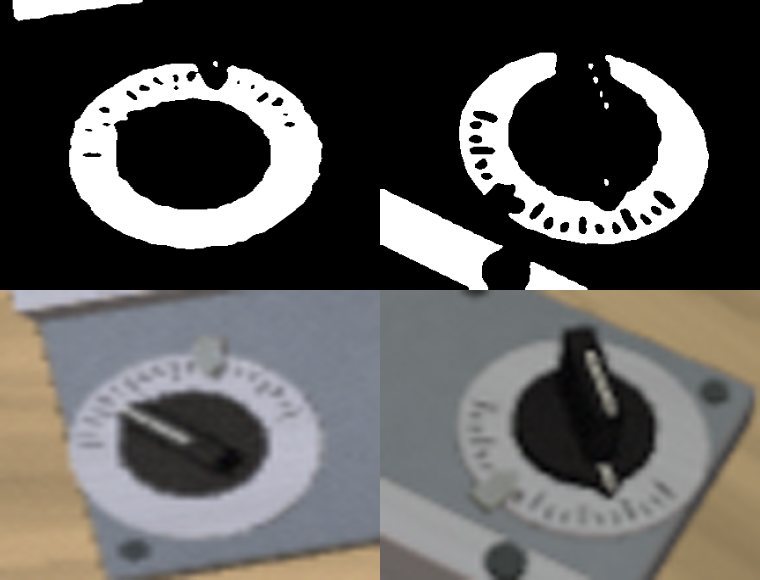

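```bash
python3 - <<'E'
from m import *
cen={}
for n,rd,t in(('top',(160,165,215,222),160),('scene',(305,278,372,326),140)):
    p,_=load(n+'0'); c,m=ub(p,rd,lambda a:cv2.inRange(V(a),(0,0,t),(180,30,255)))
    for z in(27,): 
        r=circ(ray(n,c,z)); print(n,'dial',z,np.round(r[0],1),r[1:]); 
# tab, both views: neutral/greenish grey cells. print hue sat map near the tab top view
p,_=load('top0'); a=up(p,(180,170,200,186),1); print(V(a)[...,1]); print(V(a)[...,0]); print(V(a)[...,2])
E
```

```text
top dial 27 [506.1 292.1] (np.float64(49.865332101070166), np.float64(0.8674521354933726), np.float64(0.413961344379276))
scene dial 27 [504.  289.6] (np.float64(49.34035843241189), np.float64(0.5322715842414082), np.float64(0.2855345578397137))
[[32 33 33 33 31 32 34 30 32 32 30 32 34 31 32 31 33 34 34 33]
 [32 33 33 33 30 32 32 34 30 34 32 33 31 33 32 32 32 34 32 33]
 [33 34 32 31 35 32 31 34 32 32 31 32 27 31 32 33 32 34 35 31]
 [30 30 32 29 32 36 32 34 29 27 27 27 27 32 32 30 32 33 30 34]
 [30 31 31 30 34 30 30 29 15  4  9 11  8 31 34 34 30 32 32 34]
 [33 30 33 32 27 31 31 30 11  5  8  7  6 29 31 32 34 32 34 32]
 [34 33 33 33 32 30 30 27  5  7  8 10  2 27 34 35 33 35 31 31]
 [29 31 31 29 28 26 28 22 13  8 13 18  8 27 30 30 32 32 32 30]
 [30 27 22 19 18 19 21 17 14 10 10 16 14 16 20 26 25 30 33 30]
 [19 19 19 17 19 17 15 16 18 10 10 14 15 16 16 18 15 22 27 32]
 [15 18 17 18 18 17 16 16 15 11  9  5 15 19 17 19 19 14 18 26]
 [17 17 17 16 19 19 17 17 17 14  8  7 16 19 16 18 17 18 18 19]
 [17 20 17 18 17 16 17 18 18 16 12 15 19 18 19 18 16 18 19 18]
 [20 20 18 19 20 17 17 18 19 18 16 
[... 2176 characters left out ...]
 144 144
  145 144]
 [153 158 164 175 184 185 192 179 162 154 152 156 151 175 163 160 151 146
  145 145]
 [171 191 184 190 173 163 186 145 160 154 153 145 138 188 188 198 174 159
  143 142]
 [184 187 152 181 184 151 186 145 173 156 144 111 135 188 167 191 191 188
  156 149]
 [164 180 167 158 188 162 191 176 191 168 132 112 163 190 159 188 164 173
  187 177]
 [150 155 191 195 192 156 191 194 197 187 167 151 190 195 192 193 159 189
  185 194]
 [189 193 196 198 196 190 196 189 191 193 191 191 198 197 200 197 192 183
  151 188]
 [185 195 194 186 184 178 176 145 147 174 180 181 190 197 197 199 191 151
  161 180]
 [174 184 179 123 115  84  80  66  66  78  94  99 144 178 193 196 195 172
  187 155]]
```

```bash
python3 - <<'E'
from m import *
p,_=load('top0'); s,_=load('scene0')
cv2.imwrite('pics/f.png',np.hstack([up(p,(172,170,207,215),11)[:495],up(s,(316,280,352,325),11)[:495]]))
E
```

```text
(no output)
```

View pics/f.png

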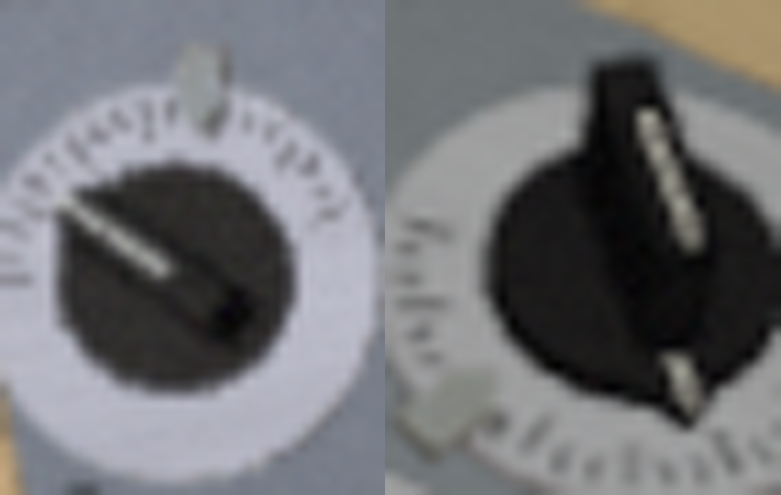

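```bash
python3 - <<'E'
from m import *
T=lambda x,y:((x+.5)/11-.5+172,(y+.5)/11-.5+170)
S=lambda x,y:((x-385+.5)/11-.5+316,(y+.5)/11-.5+280)
def ang(a,b): return np.arctan2(*(b-a)[:2][::-1])
a=ray('top',[T(172,273),T(88,213)],74); print('bar top',a,ang(*a))
print('ptr top',ray('top',[T(62,195)],38))
b=ray('scene',[S(648,110),S(697,245)],74); print('bar sc',b,ang(*b)); c=ray('scene',[S(680,358),S(690,410)],38);print('ptr sc',c)
for n,t,cc in(('top',[T(203,48),T(207,132)],(506.1,292.1)),('scene',[S(420,430),S(497,380)],(504.0,289.6))):
    q=ray(n,t,31)[:,:2]; e=q-np.array(cc); print(n,q,'r',np.hypot(*e.T),'ang',np.arctan2(e[:,1],e[:,0]))
E
```

```text
bar top [[500.91683011 284.24173354  74.        ]
 [515.47921585 304.27838608  74.        ]] 0.942317572056694
ptr top [[525.74993126 318.53433939  38.        ]]
bar sc [[501.07342052 285.16553906  74.        ]
 [519.89805117 310.93202719  74.        ]] 0.9398365169877786
ptr sc [[518.00723858 310.44073346  38.        ]
 [526.14945677 318.99348067  38.        ]]
top [[563.57185887 285.62971232]
 [542.42491138 284.45508197]] r [57.83493049 37.12066753] ang [-0.11210978 -0.20743212]
scene [[560.05936908 282.91317859]
 [541.23007782 286.09336554]] r [56.45676613 37.39485499] ang [-0.11872014 -0.09391116]
```

```bash
cat > g.py <<'E'
# track commanded pose (x,y,z,yaw), tool pointing down; go(target)-> shift cm, turn ; done(x,y,z,az) records row issued
import json,sys,numpy as np,os
F='cmd.json'
if not os.path.exists(F): json.dump([223.136,502.696,231.283,-1.98866],open(F,'w'))
def get(): return json.load(open(F))
def plan(x,y,z,yaw):
    c=get(); d=np.array([x-c[0],y-c[1]]); s,k=np.sin(c[3]),np.cos(c[3])
    return np.round([(d@[k,s])/10,(d@[s,-k])/10,(c[2]-z)/10,0,0,-(yaw-c[3])],3)
def done(tx,ty,tz,az=0):
    c=get(); s,k=np.sin(c[3]),np.cos(c[3]); 
    c=[c[0]+10*(tx*k+ty*s),c[1]+10*(tx*s-ty*k),c[2]-10*tz,c[3]-az]; json.dump(c,open(F,'w')); return np.round(c,3)
if __name__=='__main__':
    a=[float(v) for v in sys.argv[2:]]
    print((plan if sys.argv[1]=='plan' else done)(*a) if a else get())
E
python3 g.py plan 505.7 291.3 140 -0.63
python3 - <<'E'
from m import *
# key: bar contour top/scene
for n,roi in(('top',(350,176,372,220)),('scene',(183,168,222,195))):
    p,_=load(n+'0'); c,m=ub(p,roi,lambda a:cv2.inRange(V(a)[...,2],0,62))
    P=ray(n,c,110 if n=='top' else 104)[:,:2].astype(np.float32); r=cv2.minAreaRect(P); print(n,r)
    b=cv2.boxPoints(r); e=[b[1]-b[0],b[2]-b[1]]; e=max(e,key=lambda v:np.hypot(*v)); print(np.arctan2(e[1],e[0]))
# block
p,_=load('top0'); c,m=ub(p,(325,165,420,225),lambda a:cv2.morphologyEx(cv2.inRange(V(a),(5,100,90),(20,255,140)),cv2.MORPH_CLOSE,np.ones((70,70),np.uint8)))
cv2.imwrite('pics/bm.png',m)
print('block',cv2.minAreaRect(ray('top',c,58)[:,:2].astype(np.float32)))
E
```

```text
[  7.854 -34.404   9.128   0.      0.     -1.359]
top ((485.8095703125, -158.18673706054688), (19.388227462768555, 88.02526092529297), 83.4731216430664)
-0.113915525
scene ((489.4475402832031, -155.64132690429688), (36.9698486328125, 97.50961303710938), 81.59522247314453)
-0.14669098
block ((488.5965270996094, -205.95358276367188), (76.18367767333984, 201.76007080078125), 4.872691631317139)
```

Emit:
arm_command([
  [1,7.85,-34.4,9.13,0,0,-1.359],
  [1,7.85,-34.4,9.13,0,0,-1.359],
  [1,7.85,-34.4,9.13,0,0,-1.359],
  [1,7.85,-34.4,9.13,0,0,-1.359],
  [1,7.85,-34.4,9.13,0,0,-1.359],
  [1,7.85,-34.4,9.13,0,0,-1.359],
  [1,7.85,-34.4,9.13,0,0,-1.359],
  [1,7.85,-34.4,9.13,0,0,-1.359],
], grip_force=40)

```text
time_s: 1.1
position: [506.3, 289.6, 138.5]
tcp_rot: [3.139, 0.001, -0.627]
contact_force: [-1.1, 0.2, -0.0]
opening: 85.5
```

```bash
python3 g.py done 7.85 -34.4 9.13 -1.359; python3 g.py plan 505.7 291.3 46 -0.63
```

```text
[505.682 291.352 139.983  -0.63 ]
[5.000e-03 3.000e-03 9.398e+00 0.000e+00 0.000e+00 0.000e+00]
```

Emit:
arm_command([
  [1,0,0,4,0,0,0],
  [1,0,0,9.4,0,0,0],
  [1,0,0,9.4,0,0,0],
  [0,0,0,9.4,0,0,0],
  [0,0,0,9.4,0,0,0],
  [0,0,0,9.4,0,0,0],
  [0,0,0,9.4,0,0,0],
  [0,0,0,9.4,0,0,0],
])

```text
time_s: 2.1
position: [505.6, 292.1, 47.1]
tcp_rot: [-3.14, 0.0, -0.63]
contact_force: [-4.3, 1.5, 5.2]
opening: 13.2
```

```bash
python3 g.py done 0 0 9.4; python3 - <<'E'
from m import *
p,_=shot('scene','s1'); o=ctrl.observe(); print(o['opening'],o['position'],o['contact_force'],o['torque'],o['joints'])
cv2.imwrite('pics/s1c.png',up(p,(270,200,400,330),4))
E
```

```text
[505.682 291.352  45.983  -0.63 ]
13.28944300404427 [505.63215144 292.08357102  47.08308705] [-4.1552771   1.79245919  6.20766086] [0.50879976 1.35332711 0.0417798 ] [ 7.91061522e-01  4.39286420e-01 -1.12759577e-01 -6.69502499e-04
 -1.01723912e+00  1.72146378e+00]
```

View pics/s1c.png

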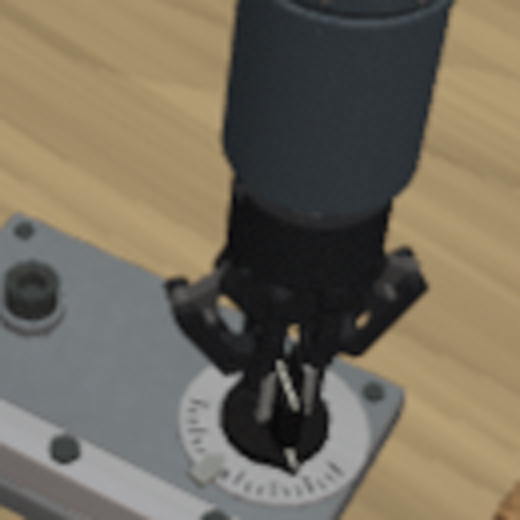

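Emit:
arm_command([
  [0,0,0,0,0,0,0.18],
  [0,0,0,0,0,0,0.36],
  [0,0,0,0,0,0,0.54],
  [0,0,0,0,0,0,0.72],
  [0,0,0,0,0,0,0.9],
  [0,0,0,0,0,0,1.07],
  [0,0,0,0,0,0,1.07],
  [0,0,0,0,0,0,1.07],
])

```text
time_s: 3.15
position: [505.8, 291.5, 47.1]
tcp_rot: [-3.141, 0.0, -1.699]
contact_force: [-2.5, -1.1, 7.1]
opening: 12.8
```

```bash
python3 g.py done 0 0 0 1.07; python3 - <<'E'
from m import *
p,_=shot('scene','s2'); t,_=shot('top','t2');o=ctrl.observe(); print(o['opening'],o['position'],o['tcp_rot'],o['contact_force'],o['torque'])
cv2.imwrite('pics/s2c.png',np.hstack([up(t,(160,160,215,220),7),up(p,(300,270,355,330),7)]))
E
```

```text
[505.682 291.352  45.983  -1.7  ]
13.230508109949579 [505.83598558 291.51444063  47.09038683] [-3.14082844e+00  5.16777096e-04 -1.69933500e+00] [-3.26181319 -0.48171963  5.64211043] [-0.16999737  0.93866249 -0.07894254]
```

View pics/s2c.png

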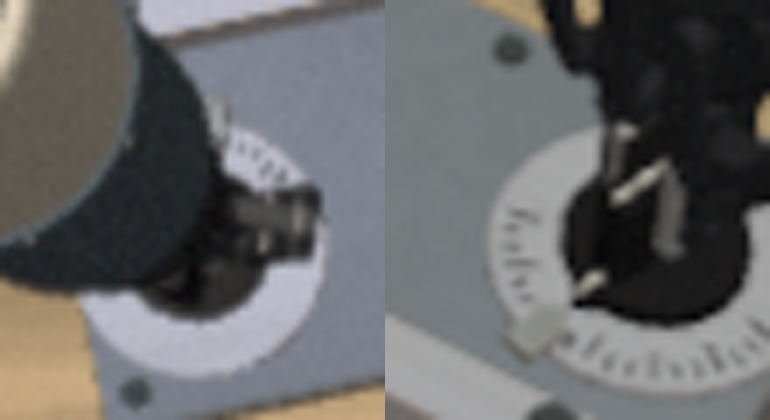

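Emit:
arm_command([
  [1,0,0,0,0,0,0],
  [1,0,0,0,0,0,0],
  [1,0,0,0,0,0,0],
  [1,0,0,-5,0,0,0],
  [1,0,0,-11,0,0,0],
  [1,5,0,-15,0,0,0],
  [1,11,0,-15,0,0,0],
  [1,17,0,-15,0,0,0],
])

```text
time_s: 4.25
position: [483.6, 121.4, 196.6]
tcp_rot: [-3.14, 0.001, -1.699]
contact_force: [1.3, -0.1, -0.8]
opening: 85.0
```

```bash
python3 g.py done 17 0 -15 0; python3 - <<'E'
from m import *
p,_=shot('scene','s3'); t,_=shot('top','t3')
cv2.imwrite('pics/s3c.png',np.hstack([up(t,(160,160,215,220),7),up(p,(300,270,355,330),7)]))
E
```

```text
[483.835 122.762 195.983  -1.7  ]
```

View pics/s3c.png

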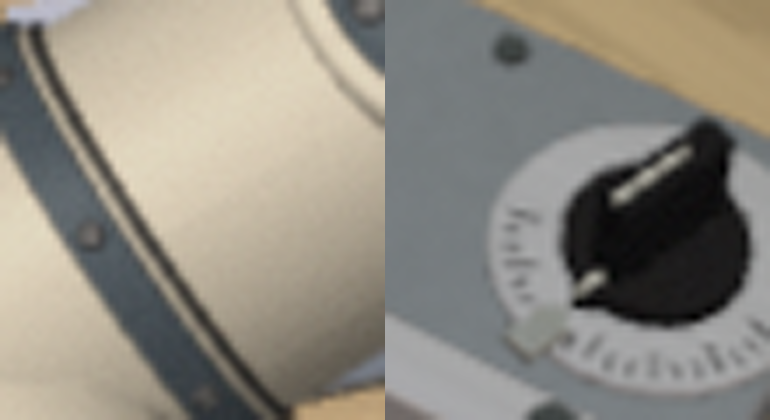

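```bash
python3 g.py plan 485.8 -158.2 170 -1.685
```

```text
[ 2.7838e+01 -3.8050e+00  2.5980e+00  0.0000e+00  0.0000e+00 -1.5000e-02]
```

Emit:
arm_command([
  [1,6,-0.8,0,0,0,-0.015],
  [1,12,-1.6,0,0,0,-0.015],
  [1,18,-2.4,1,0,0,-0.015],
  [1,23,-3.2,2,0,0,-0.015],
  [1,27.8,-3.8,2.6,0,0,-0.015],
  [1,27.8,-3.8,2.6,0,0,-0.015],
])

```text
time_s: 5.1
position: [485.2, -160.2, 169.0]
tcp_rot: [3.14, -0.0, -1.689]
contact_force: [-0.4, 0.4, -0.2]
opening: 85.6
```

```bash
python3 g.py done 27.8 -3.8 2.6 -0.015; python3 - <<'E'
from m import *
p,_=shot('scene','s4'); t,_=shot('top','t4')
cv2.imwrite('pics/t4a.png',np.hstack([up(t,(165,165,210,218),8),up(p,(300,270,355,323),8)]))
cv2.imwrite('pics/t4b.png',np.hstack([up(t,(320,160,420,260),4),up(p,(140,100,240,200),4)]))
E
```

```text
[ 485.795 -157.817  169.983   -1.685]
```

View pics/t4a.png

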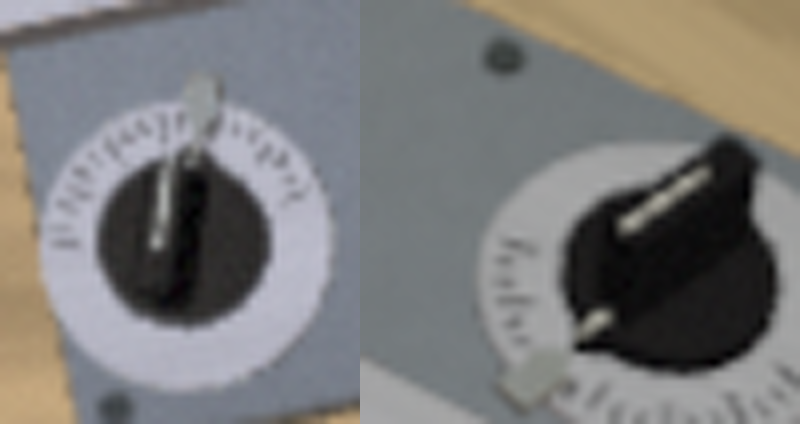

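View pics/t4b.png

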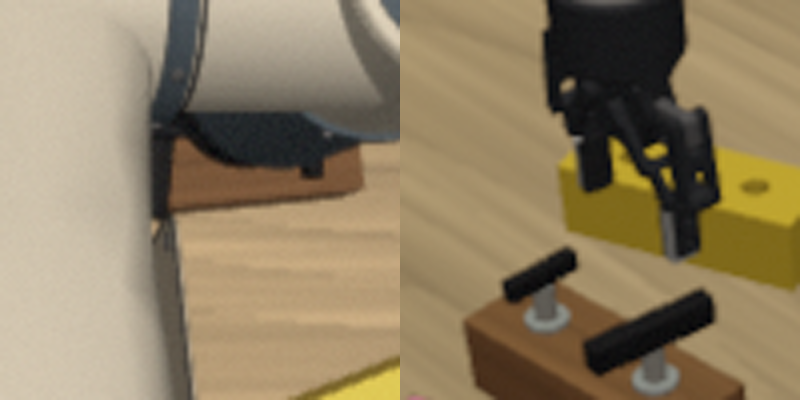

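```bash
python3 - <<'E'
from m import *
def T(x,y): return ((x+.5)/8-.5+165,(y+.5)/8-.5+165)
def S(x,y): return ((x-360+.5)/8-.5+300,(y+.5)/8-.5+270)
C=np.array([505.8,291.4])
t,_=load('t4'); s,_=load('s4')
# tab mask: low-sat neutral in top
a=up(t,(165,165,210,218),8); h=V(a); m=cv2.inRange(h,(0,0,100),(180,13,185)); 
n,l,st,ce=cv2.connectedComponentsWithStats(m); 
for i in range(1,n):
    if st[i,4]>300: print(st[i],ce[i],'ang',[np.round(np.arctan2(*(ray('top',[T(*ce[i])],z)[0,:2]-C)[::-1]),3) for z in(27,31,38)])
ys,xs=np.where(l==np.argmax([0 if i==0 else st[i,4]*(ce[i][1]<150) for i in range(n)]))
for y in range(ys.min(),ys.max(),8): print(y,xs[ys==y].min(),xs[ys==y].max(),end='; ')
# knob axis: dial circle both, this frame
for nm,p,rd,th in(('top',t,(165,165,215,218),160),('scene',s,(305,278,372,326),140)):
    c,_=ub(p,rd,lambda a:cv2.inRange(V(a),(0,0,th),(180,30,255))); print(nm,[np.round(circ(ray(nm,c,z))[0],1) for z in(27,28)])
cv2.imwrite('pics/t4c.png',np.hstack([up(t,(180,170,200,195),24),up(s,(318,300,348,325),24)])[:600,:])
for nm,f,pts in(('top',T,[(158,247),(170,165)]),('scene',S,[(705,172),(625,228)])):
    b=ray(nm,[f(*q) for q in pts],74); e=b[1]-b[0]; print(nm,b,np.arctan2(e[1],e[0]))
E
python3 -c "
import cv2
i=cv2.imread('pics/t4c.png');print(i.shape);cv2.imwrite('pics/t4c.png',cv2.resize(i,None,fx=.65,fy=.65))"
```

```text
[  0   0 128  35 890] [63.92247191 15.7741573 ] ang [np.float64(0.495), np.float64(0.491), np.float64(0.482)]
[   8    0  225  276 1367] [74.25603511 96.11411851] ang [np.float64(0.649), np.float64(0.645), np.float64(0.637)]
[ 150   71   74  178 3397] [188.17957021 141.21754489] ang [np.float64(0.001), np.float64(-0.022), np.float64(-0.064)]
[ 45 277  39 147 498] [ 65.61445783 347.70682731] ang [np.float64(2.282), np.float64(2.3), np.float64(2.331)]
71 195 195; 79 187 221; 87 185 222; 95 185 222; 103 188 220; 111 182 208; 119 193 217; 127 192 218; 135 192 213; 143 186 203; 151 180 204; 159 162 194; 167 163 173; 175 160 170; 183 158 170; 191 158 170; 199 158 169; 207 157 170; 215 156 169; 223 157 167; 231 153 163; 239 151 163; 247 152 160; top [array([506.2, 292.1]), array([506. , 291.9])]
scene [array([504. , 289.6]), array([504.7, 290. ])]
top [[498.14543076 291.68293626  74.        ]
 [525.20180125 288.0431442   74.        ]] -0.13372342823930236
scene [[499.63053233 292.37233051  74.        ]
 [528.0679966  288.83517395  74.        ]] -0.12374811402496355
(600, 1200, 3)
```

View pics/t4c.png

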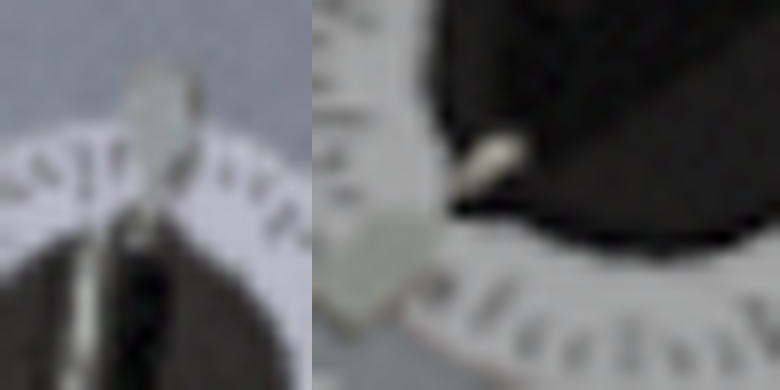

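```bash
python3 - <<'E'
from m import *
T=lambda x,y:(180+x/15.6-.5,170+y/15.6-.5)
S=lambda x,y:(318+(x-312)/15.6-.5,300+y/15.6-.5)
C=np.array([505.8,291.4]); 
def rep(n,pt,z,cc):
    q=ray(n,[pt],z)[0,:2]-cc; print(n,pt,'r %.1f ang %.3f'%(np.hypot(*q),np.arctan2(q[1],q[0])))
ct=np.array([506.0,291.9]); cs=np.array([504.7,290.0])
for pt in((158,80),(157,100),(158,130),(152,190)): rep('top',T(*pt),33,ct)
rep('top',T(140,230),38,ct);rep('top',T(150,212),38,ct)
for pt in((385,265),(435,235),(352,312)): rep('scene',S(*pt),33,cs)
for pt in((520,140),(462,188)): rep('scene',S(*pt),39,cs)
# Tab model outline predicted at yaw -> overlay corners
for yaw in(-.17,-.13,-.09):
    d=np.array([np.cos(yaw),np.sin(yaw)]);e=np.array([-d[1],d[0]])
    for n,cc,o,sc,xo in(('top',ct,(180,170),15.6,0),('scene',cs,(318,300),15.6,312)):
        P=[cc+d*r+e*w for r,w in((36.5,0),(58,5.5),(58,-5.5))]
        q=proj(n,[np.r_[a,33] for a in P]); print(yaw,n,np.round((q+.5-o)*sc+[xo,0]).tolist())
E
```

```text
top (189.62820512820514, 174.62820512820514) r 55.5 ang -0.102
top (189.56410256410257, 175.9102564102564) r 51.9 ang -0.106
top (189.62820512820514, 177.83333333333334) r 46.7 ang -0.123
top (189.24358974358975, 181.67948717948718) r 36.0 ang -0.133
top (188.47435897435898, 184.24358974358975) r 28.1 ang -0.134
top (189.1153846153846, 183.0897435897436) r 31.4 ang -0.174
scene (322.1794871794872, 316.4871794871795) r 47.8 ang -0.096
scene (325.38461538461536, 314.56410256410254) r 39.3 ang -0.073
scene (320.06410256410254, 319.5) r 56.4 ang -0.052
scene (330.8333333333333, 308.47435897435895) r 23.3 ang -0.085
scene (327.11538461538464, 311.55128205128204) r 34.8 ang -0.075
-0.17 top [[160.0, 189.0], [151.0, 64.0], [213.0, 74.0]]
-0.17 scene [[431.0, 206.0], [335.0, 314.0], [280.0, 258.0]]
-0.13 top [[152.0, 187.0], [138.0, 63.0], [200.0, 71.0]]
-0.13 scene [[438.0, 213.0], [348.0, 324.0], [291.0, 270.0]]
-0.09 top [[143.0, 186.0], [124.0, 63.0], [187.0, 68.0]]
-0.09 scene [[446.0, 220.0], [362.0, 335.0], [302.0, 282.0]]
```

```bash
python3 g.py plan 486.5 -159.5 80.5 -1.69
```

```text
[ 1.590e-01 -8.900e-02  8.948e+00  0.000e+00  0.000e+00  5.000e-03]
```

Emit:
arm_command([
  [1,0.16,-0.09,0,0,0,0.005],
  [1,0.16,-0.09,4.5,0,0,0.005],
  [1,0.16,-0.09,9,0,0,0.005],
  [1,0.16,-0.09,9,0,0,0.005],
], grip_force=40)

```text
time_s: 5.7
position: [484.3, -158.3, 77.5]
tcp_rot: [3.135, -0.0, -1.688]
contact_force: [-0.1, 0.8, 0.3]
opening: 85.5
```

```bash
python3 g.py done 0.16 -0.09 9 0.005; python3 - <<'E'
from m import *
p,_=shot('scene','s5'); print(ctrl.observe()['position'],ctrl.observe()['contact_force'])
cv2.imwrite('pics/s5c.png',up(p,(150,120,250,220),6))
E
```

```text
[ 486.508 -159.509   79.983   -1.69 ]
[ 486.3424093  -158.90387459   80.05253603] [0.25118728 0.47549603 0.66636895]
```

View pics/s5c.png

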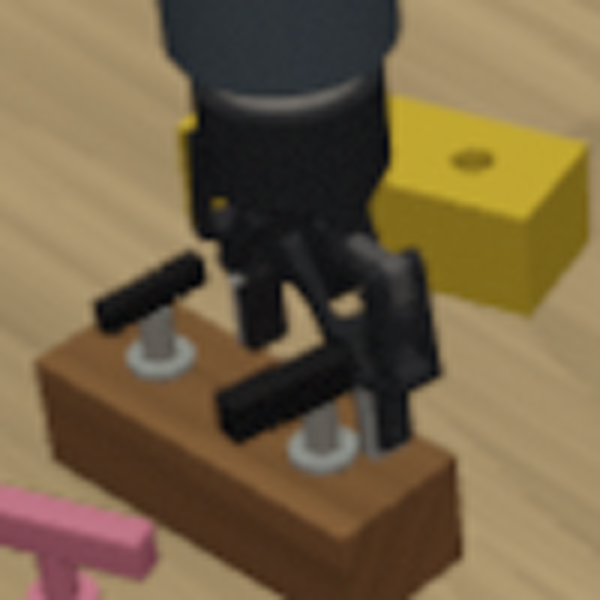

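Emit:
arm_command([
  [0,0,0,0,0,0,0],
  [0,0,0,0,0,0,0],
  [0,0,0,0,0,0,0],
  [0,0,0,0,0,0,0],
  [0,0,0,0,0,0,0],
  [0,0,0,0,0,0,0],
], grip_force=60)

```text
time_s: 6.5
position: [486.9, -159.7, 80.5]
tcp_rot: [-3.141, -0.0, -1.689]
contact_force: [-1.3, 0.3, 5.7]
opening: 15.3
```

```bash
python3 - <<'E'
from m import *
p,_=shot('scene','s6'); o=ctrl.observe(); print(o['position'],o['contact_force'],o['opening'],o['torque'],o['tcp_rot'])
cv2.imwrite('pics/s6c.png',up(p,(150,120,250,220),6))
E
```

```text
[ 486.91185503 -159.66510729   80.56070459] [-0.80333723  0.47529587  5.23697015] 14.9262374178556 [ 0.12961439  0.38113296 -0.03472103] [-3.14064036e+00 -3.04615844e-04 -1.68939531e+00]
```

View pics/s6c.png

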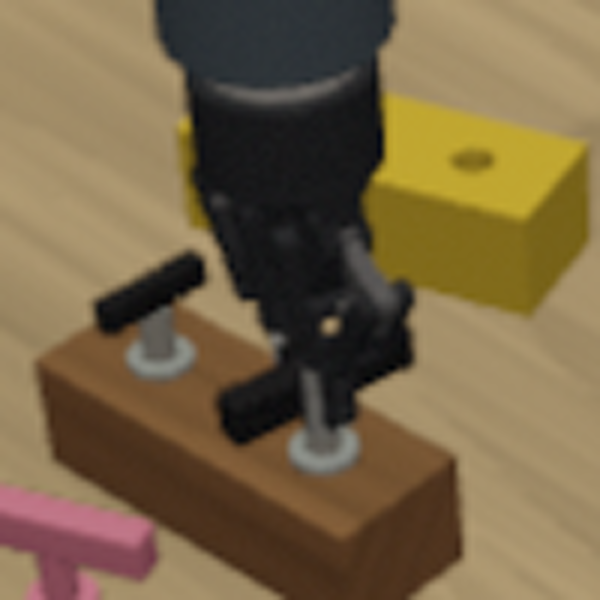

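Emit:
arm_command([
  [0,0,0,-3,0,0,0],
  [0,0,0,-8,0,0,0],
  [0,0,0,-12,0,0,0],
  [0,0,0,-12,0,0,0],
])

```text
time_s: 7.05
position: [488.0, -159.6, 202.5]
tcp_rot: [-3.136, 0.0, -1.69]
contact_force: [-0.0, -0.4, -3.6]
opening: 15.3
```

```bash
python3 g.py done 0 0 -12 0;python3 g.py plan 535.4 144 160 -1.52; python3 - <<'E'
from m import *
p,_=shot('scene','s7'); o=ctrl.observe(); print(o['position'],o['contact_force'],o['opening'])
cv2.imwrite('pics/s7c.png',up(p,(150,60,270,180),5))
E
```

```text
[ 486.508 -159.509  199.983   -1.69 ]
[-30.716  -1.256   3.998   0.      0.     -0.17 ]
[ 486.6885609  -159.08273934  200.03815137] [ 0.39835048 -0.43392808 -4.82446052] 14.60834492089914
```

View pics/s7c.png

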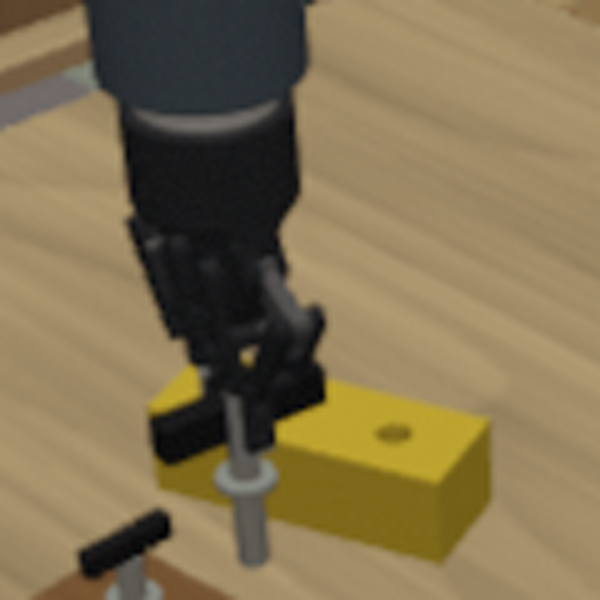

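Emit:
arm_command([
  [0,-5,-0.2,0,0,0,-0.03],
  [0,-10.5,-0.4,0,0,0,-0.06],
  [0,-16,-0.6,0,0,0,-0.09],
  [0,-21.5,-0.9,1,0,0,-0.13],
  [0,-27,-1.1,2,0,0,-0.17],
  [0,-30.7,-1.26,4,0,0,-0.17],
  [0,-30.7,-1.26,4,0,0,-0.17],
  [0,-30.7,-1.26,4,0,0,-0.17],
])

```text
time_s: 8.1
position: [534.6, 143.4, 158.3]
tcp_rot: [3.138, -0.001, -1.519]
contact_force: [-0.2, 0.1, -2.7]
opening: 15.2
```

```bash
python3 g.py done -30.7 -1.26 4 -0.17; python3 - <<'E'
from m import *
p,_=shot('scene','s8'); t,_=shot('top','t8'); o=ctrl.observe(); print(o['position'],o['tcp_rot'],o['contact_force'],o['opening'])
cv2.imwrite('pics/s8c.png',np.hstack([up(t,(210,140,280,220),5),up(p,(235,200,325,300),6)[:,:540][:400+200][::1,:][0:400] if 0 else cv2.resize(up(p,(235,200,325,300),6),(400,400))]))
cv2.imwrite('pics/s8d.png',up(p,(235,190,325,290),6))
E
```

```text
[535.424 143.831 159.983  -1.52 ]
[535.23048616 142.9918291  159.70457486] [ 3.14094706e+00 -3.40899350e-04 -1.52051384e+00] [-0.08355186 -0.26394594 -3.17859855] 15.198843175113057
```

View pics/s8c.png

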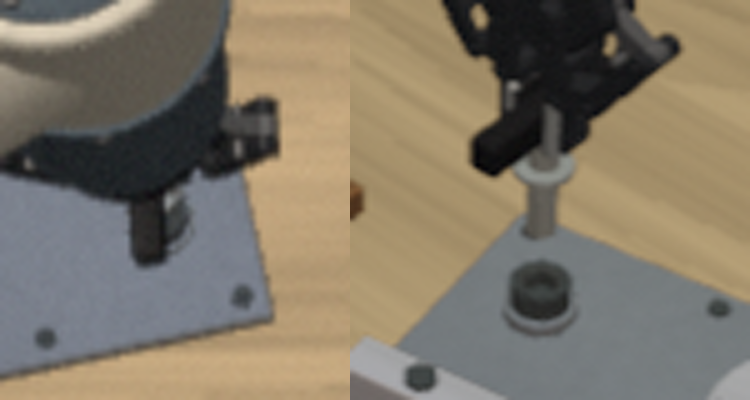

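View pics/s8d.png

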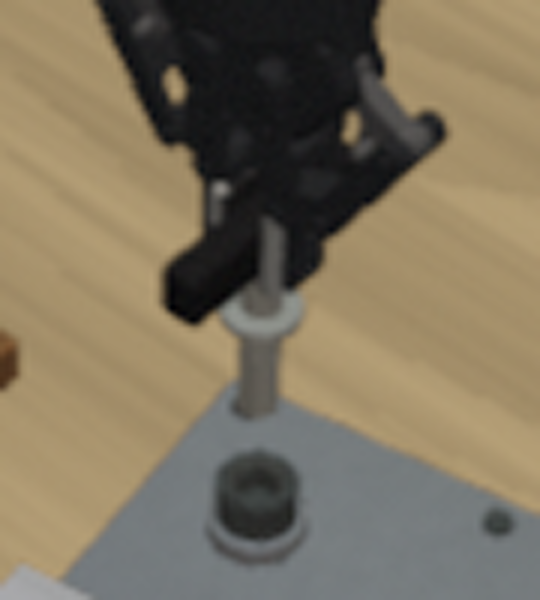

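```bash
python3 - <<'E'
from m import *
o=ctrl.observe()['position']
f=lambda q:np.round((q+.5-[235,190])*6,1)
print('pred tip,collar,handle',f(proj('scene',[np.r_[o[:2],o[2]-70],np.r_[o[:2],o[2]-70+53],np.r_[o[:2],o[2]+19]])))
for z in(47,49):print('screw rim',f(proj('scene',[(535.4,144,z)])), f(proj('scene',[(535.4+15*np.cos(a),144+15*np.sin(a),z) for a in np.radians([0,60,120,180,240,300])])).tolist())
p,_=load('s8'); a=up(p,(265,225,292,287),12); cv2.imwrite('pics/s8e.png',np.rot90(a).copy() if 0 else a[:744:1])
a=up(p,(262,228,294,284),10); cv2.imwrite('pics/s8e.png',a)
E
```

```text
pred tip,collar,handle [[258.5 409.3]
 [261.2 303.7]
 [263.2 227.7]]
screw rim [[258.2 490.9]] [[229.9, 513.3], [270.2, 520.9], [298.2, 498.4], [285.9, 468.8], [246.4, 461.5], [218.3, 483.4]]
screw rim [[258.3 487.2]] [[230.0, 509.6], [270.3, 517.2], [298.3, 494.7], [286.1, 465.2], [246.4, 457.8], [218.4, 479.8]]
```

View pics/s8e.png

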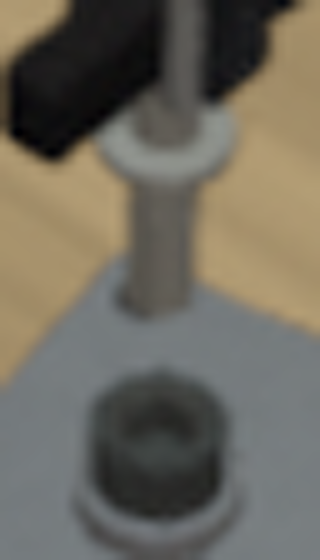

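```bash
python3 - <<'E'
from m import *
for tag,n in(('top0','top'),('t4','top'),('scene0','scene'),('s4','scene'),('s8','scene')):
    _,d=load(tag); X=cloud(n,d); r=np.hypot(X[...,0]-535.4,X[...,1]-144)
    for a,b in((0,5),(8,15),(20,30)):
        m=(r>=a)&(r<b)&(d>0)&(X[...,2]<70); print(tag,(a,b),m.sum(),np.round(np.percentile(X[m][:,2],[10,25,50,75,90,97]),1))
_,d=load('t4');X=cloud('top',d);print(np.round(X[177:191,235:250,2]))
E
```

```text
top0 (0, 5) 11 [37.  37.8 39.3 40.1 41.8 45.5]
top0 (8, 15) 70 [43.8 50.5 51.9 54.1 55.5 56.9]
top0 (20, 30) 198 [23.1 24.3 25.6 26.9 28.2 29.3]
t4 (0, 5) 10 [38.8 39.3 41.1 41.5 42.6 42.9]
t4 (8, 15) 69 [41.9 49.9 52.  53.9 55.2 56.9]
t4 (20, 30) 197 [22.9 23.8 25.7 27.2 28.5 29.6]
scene0 (0, 5) 4 [40.  40.4 41.3 43.  44.8 45.7]
scene0 (8, 15) 154 [35.6 40.7 49.2 52.4 53.5 54.9]
scene0 (20, 30) 186 [23.  23.9 24.8 26.  27.  27.8]Traceback (most recent call last):
  File "<stdin>", line 5, in <module>
    return _quantile_unchecked(
        a, q, axis, out, overwrite_input, method, keepdims, weights)
    return _ureduce(a,
                    func=_quantile_ureduce_func,
    ...<5 lines>...
                    overwrite_input=overwrite_input,
                    method=method)
    r = func(a, **kwargs)
    result = _quantile(arr,
                       quantiles=q,
    ...<2 lines>...
                       out=out,
                       weights=wgt)
    slices_having_nans = np.isnan(arr[-1, ...])
                                  ~~~^^^^^^^^^
IndexError: index -1 is out of bounds for axis 0 with size 0
```

```bash
python3 - <<'E'
from m import *
p,_=load('s8'); g=cv2.cvtColor(p,cv2.COLOR_BGR2GRAY)
for v in range(246,261,2): print(v,g[v,268:288].tolist())
print()
for v in range(263,283,1): print(v,g[v,266:290].tolist())
K,R,t=cal('scene'); print(R)
E
```

```text
246 [157, 157, 156, 155, 156, 151, 125, 94, 96, 105, 108, 110, 102, 97, 122, 141, 150, 155, 155, 155]
248 [151, 155, 156, 157, 157, 156, 131, 93, 87, 92, 94, 92, 90, 105, 135, 148, 148, 151, 152, 152]
250 [143, 145, 148, 152, 156, 157, 133, 94, 85, 92, 94, 93, 94, 117, 144, 150, 148, 146, 147, 149]
252 [147, 144, 142, 143, 145, 149, 128, 93, 85, 89, 93, 94, 92, 123, 151, 156, 154, 152, 151, 148]
254 [147, 148, 148, 142, 127, 121, 104, 88, 84, 89, 94, 94, 91, 122, 149, 156, 156, 158, 156, 154]
256 [149, 149, 135, 121, 121, 110, 90, 84, 84, 89, 94, 94, 90, 110, 130, 141, 152, 156, 156, 156]
258 [139, 126, 120, 122, 122, 99, 73, 76, 82, 89, 93, 93, 97, 113, 121, 122, 123, 128, 134, 143]
260 [122, 123, 121, 121, 122, 122, 119, 114, 112, 116, 119, 121, 123, 121, 122, 120, 121, 120, 121, 122]

263 [124, 124, 123, 123, 123, 122, 120, 121, 122, 123, 123, 123, 122, 122, 122, 122, 122, 122, 122, 123, 122, 122, 122, 122]
264 [123, 123, 123, 124, 124, 122, 120, 120, 121, 122, 122, 114, 110, 118, 123, 122, 122, 122, 122, 122, 122, 122, 122, 122]
265 [122, 124, 123, 123, 123, 123, 122, 116, 105, 9
[... 1398 characters left out ...]
23, 122]
278 [121, 122, 120, 98, 98, 112, 92, 57, 42, 41, 40, 44, 40, 44, 43, 41, 62, 99, 114, 98, 110, 124, 124, 122]
279 [122, 122, 122, 103, 84, 101, 112, 100, 80, 64, 48, 43, 52, 49, 64, 85, 105, 114, 101, 97, 115, 125, 124, 123]
280 [123, 122, 121, 117, 92, 79, 97, 109, 113, 111, 108, 99, 92, 99, 110, 111, 109, 99, 86, 106, 124, 125, 124, 124]
281 [122, 122, 123, 122, 104, 78, 77, 90, 98, 106, 113, 113, 108, 109, 106, 97, 90, 86, 103, 120, 124, 124, 124, 125]
282 [122, 123, 123, 123, 118, 104, 89, 78, 78, 85, 93, 95, 93, 91, 87, 82, 84, 104, 119, 123, 124, 123, 124, 125]
[[-0.6871043   0.72645031  0.01255493]
 [ 0.48077859  0.46755856 -0.74178228]
 [-0.54473813 -0.50364565 -0.67052325]]
```

Emit:
arm_command([
  [0,-0.04,0,2,0,0,0],
  [0,-0.04,0,3,0,0,0],
  [0,-0.04,0,3,0,0,0],
  [0,-0.04,0,3,0,0,0],
])

```text
time_s: 8.7
position: [535.9, 144.1, 130.8]
tcp_rot: [-3.14, 0.0, -1.52]
contact_force: [1.3, 0.6, -2.5]
opening: 15.2
```

```bash
python3 g.py done -0.04 0 3; python3 - <<'E'
from m import *
p,d=shot('scene','s9'); 
for i in range(2): o=ctrl.observe(); print(o['position'],o['tcp_rot'],o['contact_force'],o['opening']); ctrl.camera('top') if i==0 else 0
a=up(p,(262,228,294,284),10); cv2.imwrite('pics/s9e.png',a)
E
```

```text
[535.404 144.231 129.983  -1.52 ]
[535.93720729 144.25466343 130.84018771] [-3.14016796e+00  3.98248493e-04 -1.51971561e+00] [ 0.05328673  0.39554615 -2.07596326] 15.466335328083936
[535.87956375 144.32856158 130.75695956] [-3.14027637e+00  4.60329488e-04 -1.51964146e+00] [ 0.49175661 -0.06026688 -2.11125373] 15.121188150192152
```

View pics/s9e.png

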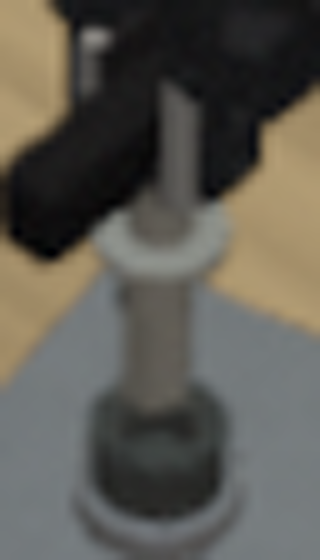

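Emit:
arm_command([
  [0,0,0,0.4,0,0,0],
  [0,0,0,0.8,0,0,0],
  [0,0,0,1.0,0,0,0],
  [0,0,0,1.1,0,0,0],
  [0,0,0,1.1,0,0,0],
])

```text
time_s: 9.43
position: [535.6, 144.4, 119.1]
tcp_rot: [-3.141, 0.0, -1.52]
contact_force: [0.9, 0.5, -2.5]
opening: 15.3
```

```bash
python3 g.py done 0 0 1.1; python3 - <<'E'
from m import *
o=ctrl.observe(); print(o['position'],o['tcp_rot'],o['contact_force'],o['torque'])
E
```

```text
[535.404 144.231 118.983  -1.52 ]
[535.58130282 144.40500453 119.11084823] [-3.14120359e+00  2.40338863e-04 -1.51951294e+00] [ 0.8910546   0.54691239 -2.46020962] [ 0.2217869  -0.02037579 -0.0085889 ]
```

Emit:
arm_command([
  [0,0,0,0.15,0,0,0],
  [0,0,0,0.3,0,0,0],
  [0,0,0,0.4,0,0,0],
  [0,0,0,0.4,0,0,0],
])

```text
time_s: 9.93
position: [535.8, 144.9, 114.9]
tcp_rot: [-3.141, 0.001, -1.52]
contact_force: [2.1, 3.1, -0.6]
opening: 15.0
```

```bash
python3 g.py done 0 0 0.4; python3 - <<'E'
from m import *
o=ctrl.observe(); print(o['position'],o['tcp_rot'],o['contact_force'],o['torque'])
p,d=shot('scene','s10');a=up(p,(262,228,294,284),10); cv2.imwrite('pics/s10e.png',a)
E
```

```text
[535.404 144.231 114.983  -1.52 ]
[535.82724095 144.88417086 114.93709113] [-3.14059996e+00  1.10534841e-03 -1.51953059e+00] [ 2.13678192  3.11805952 -0.57065153] [ 1.50909888 -0.54414267  0.01447184]
```

View pics/s10e.png

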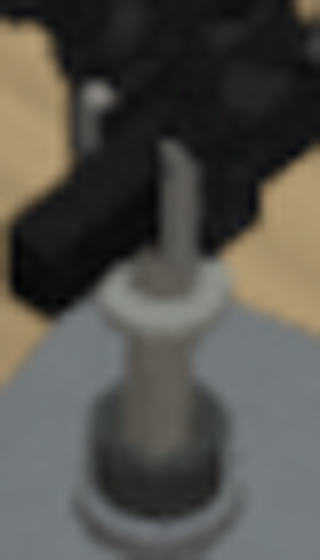

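Emit:
arm_command([
  [0,-0.05,-0.04,0.2,0,0,0],
  [0,-0.05,-0.04,0.4,0,0,0],
  [0,-0.05,-0.04,0.55,0,0,0],
  [0,-0.05,-0.04,0.7,0,0,0],
  [0,-0.05,-0.04,0.7,0,0,0],
])

```text
time_s: 10.6
position: [536.3, 145.0, 109.4]
tcp_rot: [-3.14, 0.0, -1.519]
contact_force: [-0.9, 4.3, 7.2]
opening: 14.9
```

```bash
python3 g.py done -0.05 -0.04 0.7; python3 - <<'E'
from m import *
o=ctrl.observe(); print(o['position'],o['tcp_rot'],o['contact_force'],o['torque'])
E
```

```text
[535.777 144.75  107.983  -1.52 ]
[536.27861544 144.98719106 109.38820943] [-3.13979144e+00  4.19459450e-04 -1.51917606e+00] [-0.85571815  4.30806689  7.22752354] [1.57340152 0.60796693 0.0034427 ]
```

Emit:
arm_command([
  [0,-0.02,0,0.2,0,0,0],
  [0,-0.02,0,0.2,0,0,0],
  [0,-0.02,0,0.2,0,0,0],
])

```text
time_s: 10.98
position: [536.7, 145.0, 109.2]
tcp_rot: [-3.138, 0.0, -1.519]
contact_force: [-4.7, 3.1, 16.0]
opening: 15.2
```

```bash
python3 g.py done -0.02 0 0.2; python3 - <<'E'
from m import *
o=ctrl.observe(); print(o['position'],o['tcp_rot'],o['contact_force'],o['torque'])
p,d=shot('scene','s11');a=up(p,(252,228,304,287),10); cv2.imwrite('pics/s11e.png',a)
K,R,t=cal('scene'); P=o['position']; f=lambda q:np.round((q+.5-[252,228])*10,1)
print(f(proj('scene',[np.r_[P[:2],P[2]-70+48],np.r_[P[:2],52.5]])))
E
```

```text
[535.767 144.95  105.983  -1.52 ]
[536.68491357 145.02063987 109.21529934] [-3.13797515e+00  1.82723358e-04 -1.51860245e+00] [-4.72350587  3.11836826 15.95091574] [1.28519838 2.00836184 0.03628232]
[[262.9 318.5]
 [260.1 427. ]]
```

View pics/s11e.png

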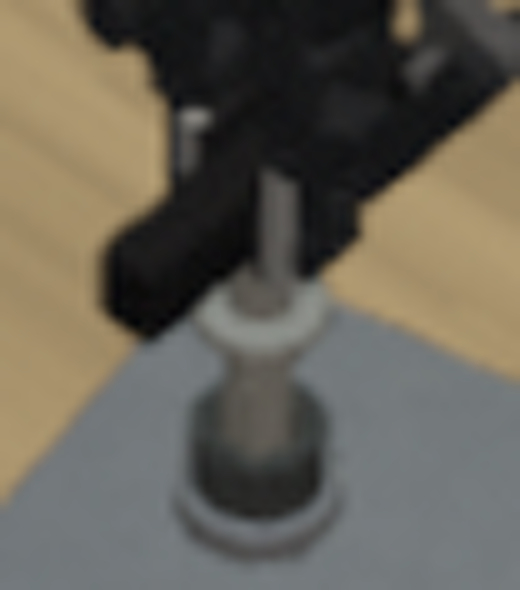

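Emit:
arm_command([
  [0,0.02,0,-0.12,0,0,0],
  [0,0.02,0,-0.12,0,0,0.04],
  [0,0.02,0,-0.12,0,0,0.08],
])

```text
time_s: 11.4
position: [536.6, 145.1, 109.3]
tcp_rot: [-3.139, 0.001, -1.6]
contact_force: [-2.1, 4.0, 10.7]
opening: 14.9
```

```bash
python3 g.py done 0.02 0 -0.12 0.08; python3 - <<'E'
from m import *
o=ctrl.observe(); print(o['position'],o['tcp_rot'],o['contact_force'],o['torque'])
E
```

```text
[535.777 144.75  107.183  -1.6  ]
[536.62411405 145.11188096 109.33938026] [-3.13863831e+00  9.42870410e-04 -1.60009125e+00] [-2.11095437  3.99407981 10.6712679 ] [1.71917903 1.03770612 0.11475905]
```

Emit:
arm_command([
  [0,0,0,0,0,0,0.04],
  [0,0,0,0,0,0,0.08],
])

```text
time_s: 11.65
position: [536.6, 145.1, 109.3]
tcp_rot: [-3.139, 0.001, -1.68]
contact_force: [-2.6, 3.1, 9.6]
opening: 15.2
```

```bash
python3 g.py done 0 0 0 0.08; python3 - <<'E'
from m import *
o=ctrl.observe(); print(o['position'],o['tcp_rot'],o['contact_force'],o['torque'])
E
```

```text
[535.777 144.75  107.183  -1.68 ]
[536.61018857 145.1035272  109.31218047] [-3.13876348e+00  1.04087496e-03 -1.67995175e+00] [-2.61798544  3.10048712  9.55370271] [1.58260362 0.97889727 0.10029986]
```

Emit:
arm_command([
  [0,0,0,0,0,0,0.04],
  [0,0,0,0,0,0,0.08],
])

```text
time_s: 11.9
position: [536.7, 145.0, 109.3]
tcp_rot: [-3.139, 0.001, -1.76]
contact_force: [-1.7, 3.3, 10.4]
opening: 15.0
```

```bash
python3 g.py done 0 0 0 0.08; python3 - <<'E'
from m import *
o=ctrl.observe(); print(o['position'],o['tcp_rot'],o['contact_force'],o['torque'])
E
```

```text
[535.777 144.75  107.183  -1.76 ]
[536.65633097 145.01693506 109.3176162 ] [-3.13878067e+00  1.20081175e-03 -1.75998666e+00] [-1.68062721  3.30221793 10.35905201] [1.53193791 0.85337927 0.15228759]
```

Emit:
arm_command([
  [0,0,0,0,0,0,0.1],
  [0,0,0,0,0,0,0.24],
  [0,0,0,0,0,0,0.38],
  [0,0,0,0,0,0,0.52],
  [0,0,0,0,0,0,0.66],
  [0,0,0,0,0,0,0.8],
])

```text
time_s: 12.65
position: [536.8, 144.3, 109.3]
tcp_rot: [-3.139, 0.002, -2.563]
contact_force: [-2.2, 1.4, 10.5]
opening: 15.1
```

```bash
python3 g.py done 0 0 0 0.8; python3 - <<'E'
from m import *
o=ctrl.observe(); print(o['position'],o['tcp_rot'],o['contact_force'],o['torque'],o['joints'])
E
```

```text
[535.777 144.75  107.183  -2.56 ]
[536.78844335 144.33301344 109.32026518] [-3.13938509e+00  2.16223786e-03 -2.56319678e+00] [-2.22409115  1.40450243 10.5465753 ] [0.66006713 0.55519533 0.17021299] [ 0.54559025  0.33169741 -0.104754    0.00235881 -1.13211251  0.03180372]
```

Emit:
arm_command([
  [0,0,0,0,0,0,0.14],
  [0,0,0,0,0,0,0.28],
  [0,0,0,0,0,0,0.42],
  [0,0,0,0,0,0,0.56],
  [0,0,0,0,0,0,0.56],
])

```text
time_s: 13.28
position: [536.6, 143.9, 109.3]
tcp_rot: [-3.14, 0.002, -3.12]
contact_force: [-2.2, 0.3, 10.4]
opening: 15.0
```

```bash
python3 g.py done 0 0 0 0.56; python3 - <<'E'
from m import *
o=ctrl.observe(); print(o['position'],o['tcp_rot'],o['contact_force'],o['torque'],o['joints'])
p,d=shot('scene','s12');a=up(p,(245,220,375,330),6); cv2.imwrite('pics/s12e.png',a)
E
```

```text
[535.777 144.75  107.183  -3.12 ]
[536.56868685 143.9107881  109.30708708] [-3.14009600e+00  2.43825146e-03 -3.12029942e+00] [-2.15960684  0.25306418 10.39307205] [0.27958514 0.73461648 0.07798438] [ 0.54538535  0.33160354 -0.10508876  0.00277826 -1.13274349 -0.52527071]
```

View pics/s12e.png

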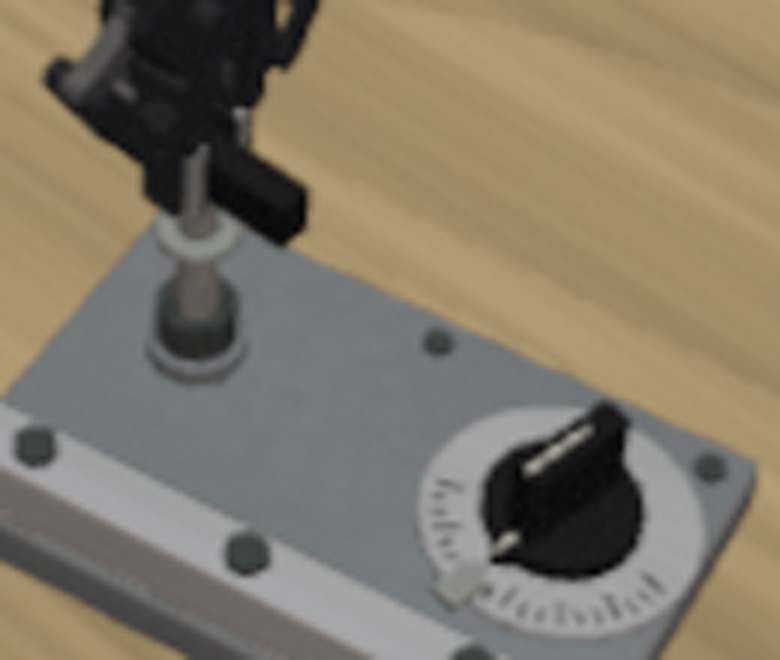

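Emit:
arm_command([
  [0,0,0,-0.1,0,0,-0.05],
  [0,0,0,-0.2,0,0,-0.1],
  [0,0,0,-0.6,0,0,-0.1],
  [0,0,0,-1.2,0,0,-0.1],
  [0,0,0,-2,0,0,-0.1],
  [0,0,0,-4,0,0,-0.1],
  [0,0,0,-8,0,0,-0.1],
  [0,0,0,-8,0,0,-0.1],
])

```text
time_s: 14.32
position: [537.0, 145.0, 191.0]
tcp_rot: [3.14, 0.005, -3.02]
contact_force: [0.2, -0.5, -4.0]
opening: 15.0
```

```bash
python3 g.py done 0 0 -8 -0.1; python3 - <<'E'
from m import *
o=ctrl.observe(); print(o['position'],o['tcp_rot'],o['contact_force'],o['torque'])
p,d=shot('scene','s13');a=up(p,(225,160,345,290),6)[:600]; 
a=up(p,(225,170,325,285),5);cv2.imwrite('pics/s13e.png',a)
P=o['position'];f=lambda q:np.round((q+.5-[225,170])*5,1); print(f(proj('scene',[np.r_[P[:2],P[2]-70+k] for k in(0,53)])))
E
python3 g.py plan 486.5 -159.5 200 -1.69
```

```text
[535.777 144.75  187.183  -3.02 ]
[536.96865644 144.98851105 191.01345868] [ 3.14045074  0.00538388 -3.01965215] [ 0.15427802 -0.48253722 -4.02817767] [-0.01892432  0.03278489 -0.01345172]
[[267.4 394.4]
 [269.8 302.7]]
[  8.592 -29.6    -1.282   0.      0.     -1.33 ]
```

View pics/s13e.png

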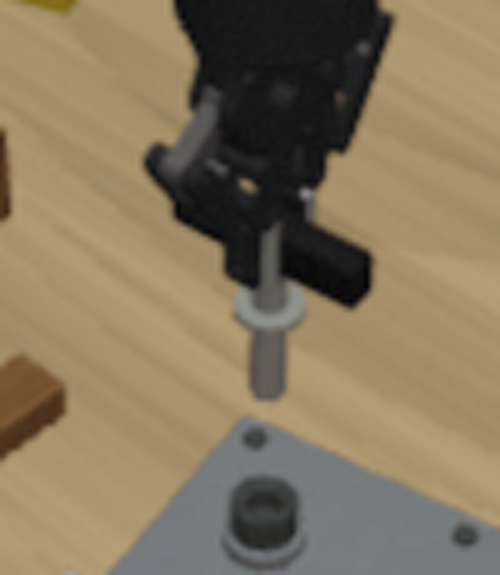

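Emit:
arm_command([
  [0,1,-3.6,-1.3,0,0,-0.16],
  [0,2.2,-7.5,-1.3,0,0,-0.33],
  [0,3.3,-11.3,-1.3,0,0,-0.5],
  [0,4.4,-15.2,-1.3,0,0,-0.67],
  [0,5.5,-19,-1.3,0,0,-0.84],
  [0,6.7,-23,-1.3,0,0,-1.01],
  [0,7.8,-27,-1.3,0,0,-1.17],
  [0,8.6,-29.6,-1.3,0,0,-1.33],
])

```text
time_s: 15.38
position: [484.6, -160.8, 198.8]
tcp_rot: [3.138, 0.0, -1.686]
contact_force: [-0.4, -0.3, -2.0]
opening: 15.2
```

```bash
python3 g.py done 8.6 -29.6 -1.3 -1.33
```

```text
[ 486.419 -159.512  200.183   -1.69 ]
```

Emit:
arm_command([
  [0,0,0,3,0,0,0],
  [0,0,0,5,0,0,0],
  [0,0,0,5,0,0,0],
  [0,0,0,5,0,0,0],
])

```text
time_s: 15.88
position: [486.5, -159.5, 150.7]
tcp_rot: [3.142, -0.0, -1.689]
contact_force: [-0.4, 0.0, -1.8]
opening: 15.5
```

```bash
python3 g.py done 0 0 5; python3 - <<'E'
from m import *
p,d=shot('scene','s14');a=up(p,(150,120,250,220),6);cv2.imwrite('pics/s14e.png',a)
o=ctrl.observe(); print(o['position'],o['tcp_rot'],o['contact_force'])
t,d=shot('top','t14'); cv2.imwrite('pics/t14.png',np.hstack([up(t,(225,165,260,205),8),up(t,(165,165,210,205),8)]))
P=o['position'];f=lambda q:np.round((q+.5-[150,120])*6,1); print(f(proj('scene',[np.r_[P[:2],P[2]-70+k] for k in(0,53)]+[np.r_[P[:2],58]])))
E
```

```text
[ 486.419 -159.512  150.183   -1.69 ]
[ 486.82899607 -159.50112304  151.00386192] [-3.14062818e+00 -2.08674777e-04 -1.68930523e+00] [-0.58073585  0.3314384  -3.75915526]
[[320.7 415.3]
 [309.6 313.7]
 [325.3 457.5]]
```

View pics/s14e.png

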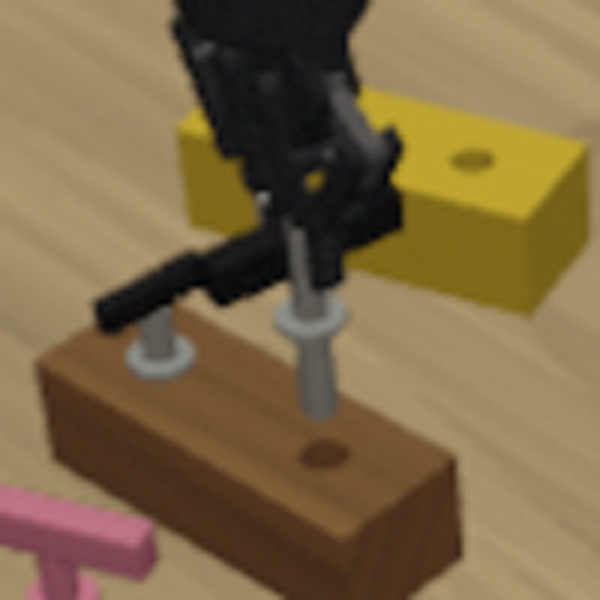

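View pics/t14.png

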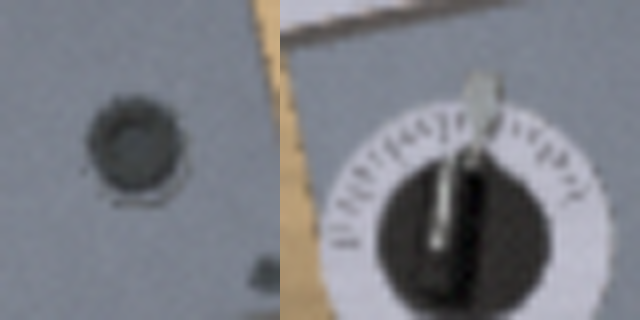

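Emit:
arm_command([
  [0,0,0,1,0,0,0],
  [0,0,0,2,0,0,0],
  [0,0,0,3,0,0,0],
  [0,0,0,4.2,0,0,0],
  [0,0,0,5.4,0,0,0],
  [0,0,0,6.4,0,0,0],
  [0,0,0,6.9,0,0,0],
  [0,0,0,6.9,0,0,0],
])

```text
time_s: 16.98
position: [486.6, -159.5, 81.2]
tcp_rot: [-3.141, -0.0, -1.689]
contact_force: [0.1, 0.5, -1.6]
opening: 15.3
```

```bash
python3 g.py done 0 0 6.9; python3 - <<'E'
from m import *
p,d=shot('scene','s15');a=up(p,(150,120,250,220),6);cv2.imwrite('pics/s15e.png',a)
o=ctrl.observe(); print(o['position'],o['tcp_rot'],o['contact_force'],o['torque'])
E
```

```text
[ 486.419 -159.512   81.183   -1.69 ]
[ 486.69618763 -159.51768329   81.3127503 ] [-3.14107675e+00 -2.21688391e-05 -1.68952446e+00] [-0.46670744  0.04167292 -3.13450975] [-0.05555161  0.02491523  0.020556  ]
```

View pics/s15e.png

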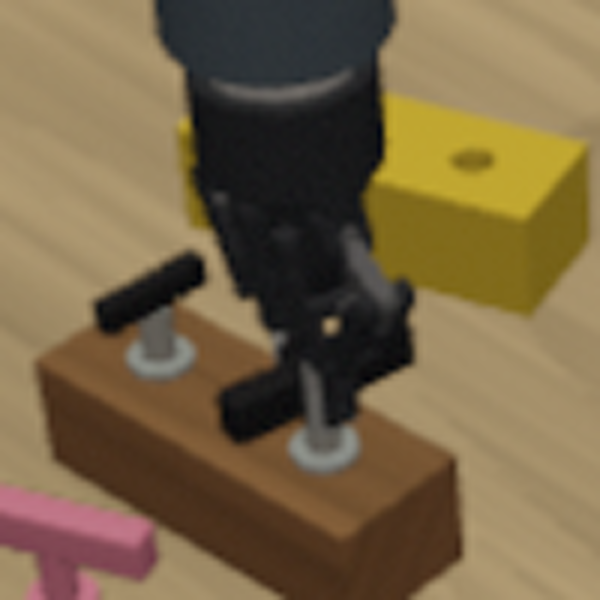

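Almost seated: the tool's height matches the grasp to within 1 mm. I lower a little more to contact.

Emit:
arm_command([
  [0,0,0,0.15,0,0,0],
  [0,0,0,0.2,0,0,0],
  [0,0,0,0.2,0,0,0],
])

```text
time_s: 17.4
position: [487.0, -159.6, 80.5]
tcp_rot: [-3.14, -0.0, -1.689]
contact_force: [-2.9, 1.1, 4.9]
opening: 15.0
```

```bash
python3 g.py done 0 0 0.2; python3 - <<'E'
from m import *
o=ctrl.observe(); print(o['position'],o['contact_force'],o['torque'])
E
```

```text
[ 486.419 -159.512   79.183   -1.69 ]
[ 486.95789816 -159.63216295   80.5404155 ] [-2.90247137  1.13871864  4.93244321] [ 0.53800732  0.9425714  -0.03734855]
```

Contact on the collar at 80.5 mm, the same height as at the grasp. I release.

Emit:
arm_command([
  [0,0,0,-0.1,0,0,0],
  [0.4,0,0,-0.1,0,0,0],
  [1,0,0,-0.1,0,0,0],
  [1,0,0,-0.1,0,0,0],
  [1,0,0,-0.1,0,0,0],
  [1,0,0,-2,0,0,0],
  [1,0,0,-7,0,0,0],
  [1,0,0,-12,0,0,0],
])

```text
time_s: 18.4
position: [486.1, -159.5, 200.4]
tcp_rot: [3.141, -0.0, -1.69]
contact_force: [1.7, 1.1, -0.7]
opening: 85.4
```

```bash
python3 g.py done 0 0 -12; python3 g.py plan 350 0 240 -1.69
```

```text
[ 486.419 -159.512  199.183   -1.69 ]
[-14.221  15.437  -4.082   0.      0.      0.   ]
```

Emit:
arm_command([
  [1,-4,4,-4,0,0,0],
  [1,-8,8,-4,0,0,0],
  [1,-11,12,-4,0,0,0],
  [1,-14,15.4,-4,0,0,0],
  [1,-14,15.4,-4,0,0,0],
  [1,-14,15.4,-4,0,0,0],
])

```text
time_s: 19.15
position: [350.4, -2.3, 239.4]
tcp_rot: [-3.141, 0.0, -1.689]
contact_force: [1.2, -0.2, -0.4]
opening: 85.5
```

```bash
python3 g.py done -14 15.4 -4; python3 - <<'E'
from m import *
p,d=shot('scene','s16');t,dt=shot('top','t16')
cv2.imwrite('pics/f1.png',np.hstack([up(p,(150,150,250,220),4),up(t,(325,165,420,235),4)]))
cv2.imwrite('pics/f2.png',np.hstack([up(p,(230,240,375,345),3),up(t,(155,140,270,245),3)]))
# big key check
c,m=ub(t,(350,176,372,220),lambda a:cv2.inRange(V(a)[...,2],0,62)); print(cv2.minAreaRect(ray('top',c,110)[:,:2].astype(np.float32)))
X=cloud('top',dt);X0=cloud('top',load('top0')[1])
print('bar z',np.round([np.median(Y[190:205,359:362,2]) for Y in(X,X0)],1))
# knob line yaw
for n,im,roi,z in(('top',t,(177,178,195,200),74),):
    a=up(im,roi,8); h=V(a); m=cv2.inRange(h,(0,0,120),(180,40,255))
    nn,l,st,ce=cv2.connectedComponentsWithStats(m); print(st.tolist())
# bystander shift
for tag in('top',): 
    df=cv2.absdiff(t,load('top0')[0]).max(2); 
    mm=cv2.morphologyEx((df>40).astype(np.uint8),cv2.MORPH_OPEN,np.ones((3,3),np.uint8)); n,l,st,ce=cv2.connectedComponentsWithStats(mm); print([s.tolist() for s in st[1:] if s[4]>8])
E
```

```text
[350.107  -2.238 239.183  -1.69 ]
((486.0418395996094, -157.56259155273438), (19.871091842651367, 87.68738555908203), 83.55236053466797)
bar z [110.  110.7]
[[0, 17, 144, 159, 15157], [0, 0, 144, 119, 9407], [62, 65, 11, 56, 506], [56, 128, 10, 15, 122], [0, 156, 11, 20, 152]]
[[297, 208, 80, 82, 4961], [161, 242, 165, 178, 11403], [218, 261, 10, 6, 34], [202, 270, 7, 5, 24], [0, 299, 91, 67, 3147], [272, 346, 11, 15, 115], [285, 353, 43, 30, 726], [184, 356, 15, 7, 67], [288, 365, 3, 3, 9], [332, 369, 4, 6, 22], [269, 372, 16, 33, 345], [328, 373, 3, 3, 9], [325, 378, 6, 14, 56], [333, 378, 3, 3, 9], [291, 385, 7, 5, 28], [340, 385, 3, 3, 9], [278, 395, 31, 25, 523], [216, 396, 14, 24, 176], [336, 400, 5, 8, 26], [270, 406, 7, 8, 35]]
```

View pics/f1.png

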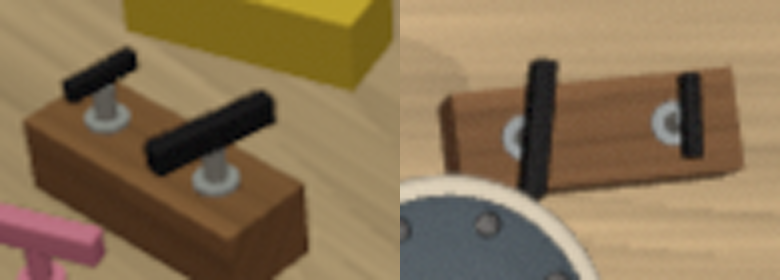

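View pics/f2.png

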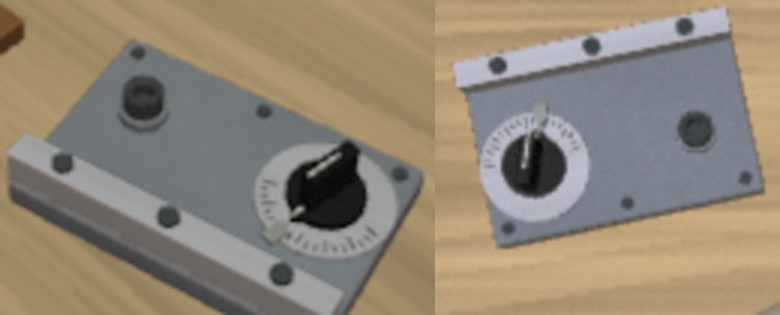

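```bash
python3 -c "
from cell import ctrl
print(ctrl.close_job())"
```

```text
the job is handed in; nothing more can be done
None
```

The job is done and handed in, at about 19 s of the 67 s allowed.

- **Dial:** I turned the knob about 1.07 rad clockwise. Its bar then measured a yaw of about -0.13 rad in both views. The tab measured -0.10 to -0.12 rad in the top view, so the two agree within about 0.02 rad. The scene view alone was rougher, and my first tab estimate of -0.145 differed by about as much. The dial looked unchanged after the screw was tightened.
- **Lock screw:** I took the larger black key from the brown block and lowered it into the socket. It stopped on the floor with its tip at about 39 mm, as deep as the socket allows. I then turned it 1.6 rad clockwise. The torque showed the key engaging after about 0.05–0.08 rad and stayed at 0.08–0.17 N m, so the screw turned about 1.5 rad. I inferred this from the tool angle and torque, because the pictures are too coarse to show the socket's angle.
- **Key return:** The key is back upright in its hole with the collar on the block. Contact came at the same tool height as at the grasp, and its bar top measured 110 mm against 110.7 mm at the start.
- **Everything else:** The before-and-after top pictures show no change beyond the arm, apart from the small area the arm covers. The small key, pink key, yellow block and bystanders stayed where they were.

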